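Park the spring plunger and slide the grooming tray out

ROBOT

A 6-joint arm with a two-finger parallel gripper is mounted at the origin on the work surface. World frame = base frame: x ahead of the robot, y to its left, z up, the work surface at z = 0. Lengths are in m, angles in rad, forces in N, time in s.
With the tool pointing down it reaches from about 0.375 to 0.9 m from the base axis. Payload 3.1 kg.
Tool frame: the origin (TCP) lies midway between the tips of the shut fingers; the grasp point (between the pads) lies 19 mm behind it; z points along the fingers, x is the direction in which the jaws open and shut, and the axes are right-handed (so a half turn about z gives the same grasp; the last joint's range is limited). The gripper opens to 87 mm and grips with 3 to 60 N. Pads are 19 mm wide; open, the fingers measure 117 mm over their backs; the gripper's body (75 mm by 190 mm) begins 51 mm behind the grasp point.
Start: joints at [-1.365, 0.527, 1.433, -0, 1.181, -0.178], TCP at [0.234, -0.579, 0.223] pointing down, gripper open.
Joint ranges: [-3.08, 3.08], [-0.75, 2.2], [0.22, 2.44], [-1.43, 4.57], [0, 2.65], [-2.85, 2.85]. Speed limits (rad/s): [2.79, 2.79, 3.14, 3.14, 3.14, 3.14].

INTERFACE

Orientations are given as a unit quaternion [x, y, z, w].
In Python, from rig import * gives the robot as it stands.
- The arm moves only by the tool drive_tool, never from a script. Its argument "plan" is a list of rows, each an object with "offset": the shift along the tool's x, y, z in cm, a list of three; "delta_rot": the turn, a rotation vector about the tool's x, y, z in degrees, a list of three; "jaw": the finger opening in cm, from 0 to 8.7. In form: [{"offset": [dx, dy, dz], "delta_rot": [wx, wy, wz], "jaw": jaw}, ...]. A call has exactly 8 rows; each row is the pose to reach, as a shift and turn from the pose commanded when the call began, along the tool's axes at that moment; what a row does not reach only later rows make up. A row lasts 1/12 s, in which the tool goes at most 41.7 mm and 7.16 degrees, less where a joint would pass 70% of its speed; a pose out of reach is approached as far as the arm can. A call with a gripper value outside its range is refused whole. The fingers move at their own pace and stop on an object; "squeeze" is the grip in N (left out, the last holds). Time passes only in rows, so rows that repeat a pose let the fingers close, or fill a call up. It gives the time, the measured TCP pose, the force and the opening at its end, in the units of the state.
- get_obs(): the state, without advancing time (a new reading comes with each control period).
- camera(name): name is "scene" or "top" or "wrist"; returns the picture (480x640x3 uint8, red, green, blue); there is no depth.
- calibration(name): a dict with "K" (3x3 intrinsics, pixels), "distortion" ([k1, k2, p1, p2, k3] as OpenCV has them; the pictures are not rectified), "pose" (4x4, takes a point from camera to world coordinates); the wrist camera has in their place "tool_from_camera" (4x4, takes a point from camera to tool coordinates, whose origin is the TCP and whose axes are the tool frame's). Camera axes: x right, y down, z forward; pixel columns grow to the right and rows downward; lengths in m; the calibration is good to about 2 mm. A picture is of the moment at which its call begins: read the wrist's pose just before it. calibration takes no time and is no camera call.
- hand_in(): hands the job in, once; it reports no verdict.
The state is a dict: "time": time; "q": joint angles; "joint_velocities": joint speeds; "joint_torque": joint torques, N m; "position": TCP position; "tool_rot": TCP orientation; "ft_force": force on the tool from outside, world axes, zero at the start; "moment": the same for the moment, N m; "grip_width": finger opening in m.
Only numpy, scipy, OpenCV 4.12 (cv2) and the standard library are available. Lean on these libraries where they do the work, as an engineer would, in place of code of your own. Each camera call takes 0.05 s, during which the arm holds its last target.

TASK

The white sliding tray is locked by the spring plunger with the black T-handle beside it. Pull the T-handle straight up, twist it counter-clockwise (seen from above) to its stop and let it down into its rest notch, so that it stays retracted by itself when you let go; only then pull the tray by its steel handle all the way out. Work the plunger by feel without forcing it against its stops or dragging the tray against the bolt, keep the things in the tray inside it, and leave everything else standing where it is.

Things in the scene. Friction and masses are not known exactly. Their poses are not given: they have to be found in the camera images.
- unit: Fixed white base board of the tray unit, 170 x 205 x 10 mm, on the vanity. Origin on the table under the unit, axes: x is the direction in which the tray slides in (so the tray opens towards -x), y points from the tray to the plunger, z up. The plunger's vertical axis stands at x +20, y +80 mm. The unit is placed and turned anew each time and does not move.
- block: Fixed aluminium bracket over the tray's steel side flange, carrying the plunger and its sleeve; same axes as the unit, origin on the plunger's axis at table height. Bracket top 52 x 58 mm at 55 mm height. On it stands a castellated steel sleeve, 47 mm across, flat rim at 72 mm height, tallest teeth at 83 mm.
- sleeve (a point): Sleeve's axis at rim height, axes as the unit's. Counter-clockwise: deep slot (at +x, locked), flat rim, rest notch 4 mm below the rim with 1 mm play each side of the cross-pin, then at once a tall stop tooth. Notch angle differs per unit: middle 48 to 76 deg (0.84 to 1.33 rad) from the slot; a raised pin meets the tooth some 0.06 rad past the middle. A tall tooth also bars clockwise turning.
- spindle: The plunger's moving part in one piece: bolt, stem (10 mm thick), a square steel cross-pin (4 mm wide, 5 mm high) reaching 22 mm from the axis to one side (towards the unit's +x when locked) at 61.5 mm height when locked, and the black T-handle on top. Origin on the plunger's axis, at table height when locked; turns and rises with the handle.
- knob_grip (a point): Middle of the black T-handle's bar, on the plunger's axis, 109 mm above the table when locked. The bar is 42 mm long (this point's y), 12 mm wide (x), 16 mm high; underneath only the stem, 18 mm down to the sleeve's tallest teeth.
- plunger (a joint): Lift of the plunger in m: 0 locked (bolt in the tray's hole), 0.013 cross-pin just on the flat rim, so it can be turned above that, 0.017 hard upper stop, 0.009 lying in the rest notch. A spring pulls it down with 6 N at 0 and about 11 N at 0.017. The bolt is clear of the tray above 0.006.
- knob (a joint): Turn of the T-handle in rad, 0 in the locked slot, growing counter-clockwise from above. Below 0.013 lift it cannot leave the slot.
- tray (a joint): How far the tray is out, in m: 0 in, 0.070 fully out at its end stop. It slides towards the unit's -x with about 2 to 3 N of friction and stays where it is left.
- tray_handle (a point): Middle of the tray's steel handle: a round bar 10 mm thick, 80 mm long, lying along the unit's y, 52 mm above the table, 40 mm of free space between it and the tray's front. Axes as the unit's. The open-topped tray is 140 x 125 x 45 mm with its rim 59 mm above the table; the handle is in the middle of its front.
- flange: Thin steel flange (140 x 42 x 6 mm, top at 24 mm height) on the tray's side, running under the bracket; part of the tray. Its 11 mm wide hole takes the 8 mm bolt when the tray is in. Origin under the tray's middle.
- tin: Low round aluminium tin, 48 mm across, 28 mm high, standing loose in the tray; stays there. Origin at the middle of its underside.
- brush: Small wooden nail brush, 75 x 30 x 24 mm, lying loose in the tray; stays there. Origin at the middle of its underside.
- cup: Clear acrylic cup, 68 mm across, 85 mm high, on the table on the unit's plunger side; leave alone. Origin at the middle of its underside.
- trimmer: Grey trimmer lying on the table on the unit's other side, about 150 x 40 x 33 mm; leave alone. Origin at the middle of its underside.
- comb: Black plastic comb, 170 x 25 x 5 mm, lying on the table; leave alone. Origin at the middle of its underside.
- bottle: Amber glass bottle, 52 mm across, 140 mm high, on the table to the robot's right; leave alone. Origin at the middle of its underside.
- jar: White ceramic jar with wooden lid, 70 mm across, 70 mm high, on the table to the robot's left; leave alone. Origin at the middle of its underside.
Things that resemble listed ones, but are neither listed nor needed, are in the scene too. Of the things like the tin, leave any that is pink or turquoise; of the rest the smaller one is meant.

How it is judged:
On the way, in this order (a step that is already met when the one before it is completed fails the run):
1. the plunger is pulled up out of the tray and its slot while the tray is still in (value of joint plunger above 0.0125 m and value of joint tray below 0.006 m), for 0.05 s.
2. the plunger rests in its notch by itself, the tray still in (value of joint plunger between 0.0065 and 0.0115 m and value of joint knob above 0.65 rad and contact force between the fingers and spindle below 0.5 N and value of joint tray below 0.006 m), for 0.2 s.
At the end, for the whole second after the job is handed in: The plunger lies retracted in its rest notch by itself (lift 6.5 to 11.5 mm, turned more than 0.65 rad), the tray is out at least 63 of its 70 mm and still, the tin stands upright in the tray and the brush lies in it, and the robot has let go (value of joint plunger between 0.0065 and 0.0115 m and value of joint knob above 0.65 rad and value of joint tray above 0.063 m and velocity of joint tray between -0.01 and 0.01 m/s and contact force between the fingers and spindle below 0.5 N and angle between tin's own z axis and vertical below 0.2 rad and x of tin in the frame of tray_handle between 0.045 and 0.185 m and y of tin in the frame of tray_handle between -0.0625 and 0.0625 m and height (world z) of each of tin, brush below 0.05 m and x of brush in the frame of tray_handle between 0.045 and 0.185 m and y of brush in the frame of tray_handle between -0.0625 and 0.0625 m); the robot touches nothing.
It fails at once if the plunger is forced against its sleeve, slot or stops (over 20 N) (contact force between spindle and block above 20 N).
It fails at once if the tray is dragged against the bolt (over 20 N) (contact force between spindle and flange above 20 N).
It fails at once if a bystander on the table is pushed more than 25 mm (distance of any of cup, trimmer, comb, bottle, jar from where it was at the start of the episode above 0.025 m).
It fails at once if a bystander on the table is knocked over (angle between any of cup, bottle, jar's own z axis and vertical above 0.4 rad).
It also fails if it takes over 69 s, if anything falls off the work surface, if the arm or the gripper's body presses on something with over 40 N, if the wrist force passes 120 N, or if a joint passes its speed limit or range.

## Working session

There is one attempt and no reset: what is moved stays moved. The work goes in short steps, Python scripts to look and compute and a tool call to move; the robot and the scene stay as the last step left them, time stands still between calls to the robot, and variables do not carry over. Pictures are saved under pics/ and viewed, and the job is handed in when it is done.

Besides the shell and the picture viewer there is one more tool, called after "Request:" as name([rows], argument=value, ...), one row to a line, values as JSON. drive_tool: Moves the arm, as the interface text tells. Its arguments: {"type":"object","properties":{"plan":{"type":"array","items":{"type":"object","properties":{"offset":{"type":"array","items":{"type":"number"}},"delta_rot":{"type":"array","items":{"type":"number"}},"jaw":{"type":"number"}}}},"squeeze":{"type":"number"}},"required":["plan"]}

```bash
mkdir -p pics; ls; python3 - <<'E'
from rig import *
import cv2
print(get_obs())
for n in ["scene","top","wrist"]:
    im=camera(n); cv2.imwrite(f"pics/{n}0.png",im[:,:,::-1]); print(n,calibration(n))
E
```

```text
pics
{'time': 0.0, 'q': array([-1.36552275e+00,  5.28458504e-01,  1.43387818e+00, -2.86427918e-05,
        1.18139592e+00, -1.78527747e-01]), 'joint_velocities': array([-6.88613559e-04,  1.73144696e-03, -7.48028703e-05,  2.43400343e-04,
       -8.48839044e-04, -7.46087462e-05]), 'joint_torque': array([-1.54329937e-03, -4.40043175e+01, -1.76593924e+01,  6.32314011e-02,
        5.82140533e-02, -1.76581066e-04]), 'position': array([ 0.23388414, -0.5788108 ,  0.22158401]), 'tool_rot': array([ 8.28992301e-01, -5.59258991e-01, -7.75873836e-04, -7.36911572e-04]), 'ft_force': array([ 0.22512341, -0.31082087, -0.07136421]), 'moment': array([ 0.03979577,  0.01667911, -0.02101123]), 'grip_width': 0.08678898910957022}
scene {'K': array([[577.74283202,   0.        , 330.42334129],
       [  0.        , 577.74283202, 242.4081506 ],
       [  0.        ,   0.        ,   1.        ]]), 'distortion': array([-0.13135282,  0.        ,  0.        ,  0.        ,  0.        ]), 'pose': array([[ 0.62650718,  0.6145182 , -0.47943314,  1.20097924],
       [ 0.77928219, -0.4824926 ,  0.39990019, -0.48931211],
[... 543 characters left out ...]
0.97850505,  1.51211453],
       [ 0.        ,  0.        ,  0.        ,  1.        ]])}
wrist {'K': array([[358.26755326,   0.        , 323.04413499],
       [  0.        , 358.26755326, 246.53456807],
       [  0.        ,   0.        ,   1.        ]]), 'distortion': array([0.00660639, 0.        , 0.        , 0.        , 0.        ]), 'tool_from_camera': array([[ 9.99999512e-01,  8.59174402e-04,  4.88478432e-04,
         2.95235974e-04],
       [-9.52899684e-04,  9.69304909e-01,  2.45859889e-01,
        -6.65071419e-02],
       [-2.62248019e-04, -2.45860234e-01,  9.69305254e-01,
        -1.62195759e-01],
       [ 0.00000000e+00,  0.00000000e+00,  0.00000000e+00,
         1.00000000e+00]])}
```

View pics/top0.png

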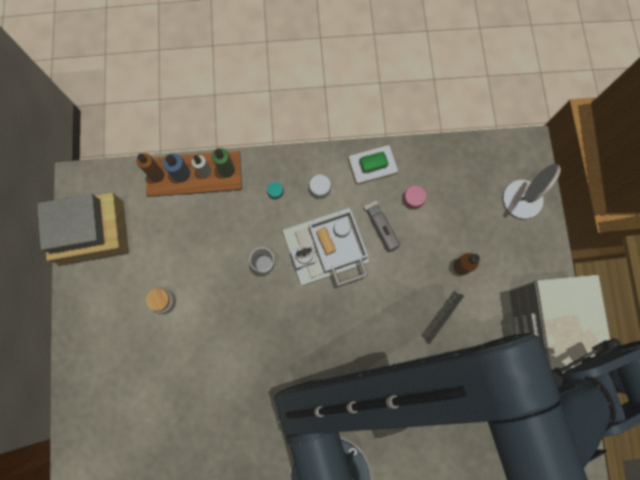

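View pics/scene0.png

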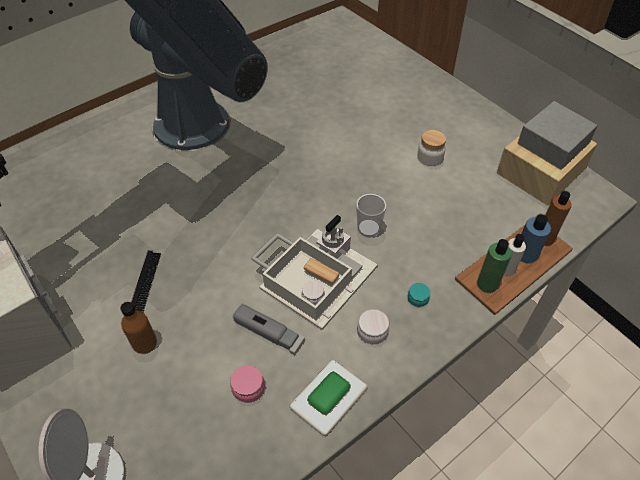

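```bash
python3 - <<'E'
import cv2
a=cv2.imread("pics/top0.png")[195:300,240:410]
b=cv2.imread("pics/scene0.png")[185:335,230:400]
cv2.imwrite("pics/top0c.png",cv2.resize(a,None,fx=4.7,fy=4.7,interpolation=cv2.INTER_CUBIC))
cv2.imwrite("pics/scene0c.png",cv2.resize(b,None,fx=4,fy=4,interpolation=cv2.INTER_CUBIC))
E
```

```text
(no output)
```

View pics/top0c.png

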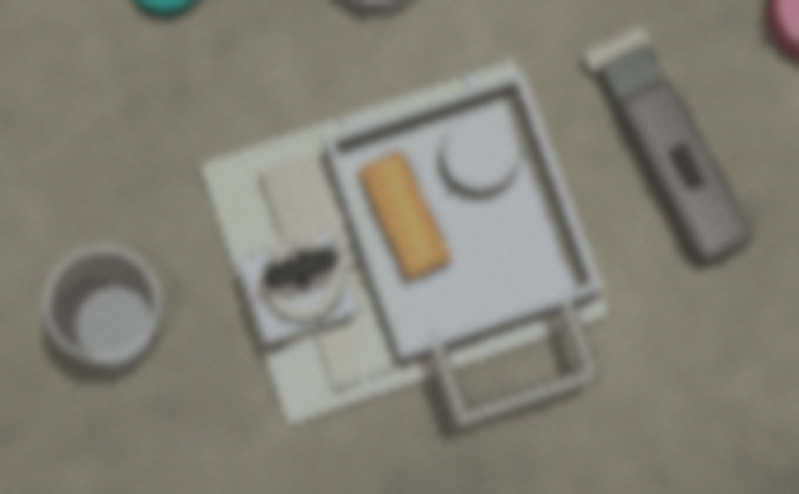

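View pics/scene0c.png

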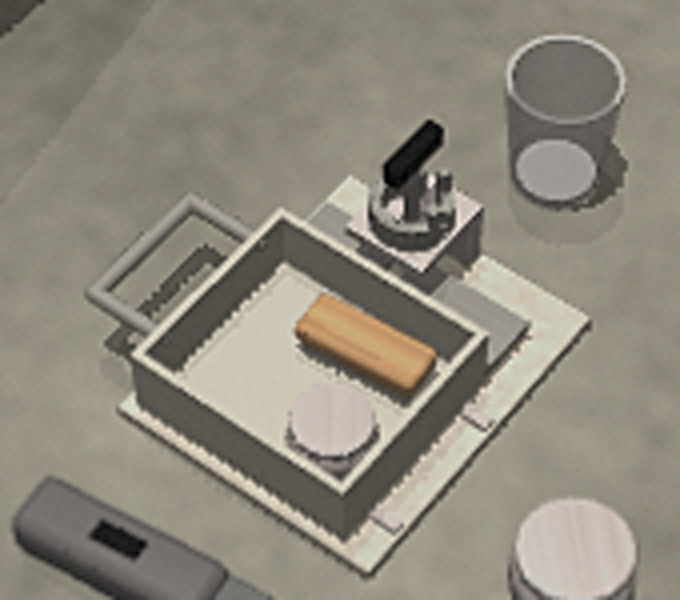

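```bash
cat > h.py <<'E'
import numpy as np, cv2
from rig import *
from scipy.spatial.transform import Rotation as R
def ray(name,uv,obs=None):
    c=calibration(name)
    p=cv2.undistortPoints(np.array([[uv]],float),c["K"],c["distortion"])[0,0]
    if name=="wrist":
        T=np.eye(4);T[:3,:3]=R.from_quat(obs["tool_rot"]).as_matrix();T[:3,3]=obs["position"];P=T@c["tool_from_camera"]
    else: P=c["pose"]
    return P[:3,3],P[:3,:3]@np.array([p[0],p[1],1.])
def at(name,uv,z,obs=None):
    o,d=ray(name,uv,obs); return o+d*(z-o[2])/d[2]
def proj(name,X,obs=None):
    c=calibration(name)
    if name=="wrist":
        T=np.eye(4);T[:3,:3]=R.from_quat(obs["tool_rot"]).as_matrix();T[:3,3]=obs["position"];P=T@c["tool_from_camera"]
    else: P=c["pose"]
    Pi=np.linalg.inv(P)
    return cv2.projectPoints(np.atleast_2d(X).astype(float),cv2.Rodrigues(Pi[:3,:3])[0],Pi[:3,3],c["K"],c["distortion"])[0][:,0]
E
python3 - <<'E'
from h import *
np.set_printoptions(precision=4,suppress=True)
L={"top":dict(bBR=(515,62,.01),bBL=(203,165,.01),bFL=(290,422,.01),bFR=(605,315,.01),knob=(302,266,.115),rBL=(328,148,.059),rBR=(518,82,.059),rFR=(602,292,.059),rFL=(400,360,.059),hL=(460,420,.052),hR=(588,378,.052),tin=(480,160,.038)),
"scene":dict(bBL=(592,322,.01),bBR=(370,575,.01),bFR=(120,408,.01),knob=(413,150,.115),rFL=(282,212,.059),rBL=(485,335,.059),rBR=(345,490,.059),rFR=(138,355,.059),hL=(192,202,.052),hR=(92,295,.052),tin=(333,420,.038))}
S={"top":(4.7,240,195),"scene":(4,230,185)}
for n in L:
    s,x,y=S[n]; D={}
    for k,(u,v,z) in L[n].items():
        D[k]=at(n,(u/s+x,v/s+y),z)[:2]; print(n,k,D[k])
    def yaw(a,b): d=D[b]-D[a]; return np.degrees(np.arctan2(d[1],d[0])),np.linalg.norm(d)
    print("x dir",yaw("rFL","rBL"),yaw("rFR","rBR")); print("y dir",yaw("rFR","rFL"),yaw("rBR","rBL"),yaw("bBR","bBL"),yaw("hR","hL"))
E
```

```text
top bBR [ 0.7307 -0.117 ]
top bBL [0.6811 0.0788]
top bFL [0.5196 0.0377]
top bFR [ 0.569  -0.1565]
top knob [0.5933 0.0225]
top rBL [0.6737 0.0023]
top rBR [ 0.7049 -0.1134]
top rFR [ 0.5746 -0.1506]
top rFL [ 0.5442 -0.0296]
top hL [ 0.5073 -0.0616]
top hR [ 0.5258 -0.1382]
top tin [ 0.6642 -0.088 ]
x dir (np.float64(13.816134216447887), np.float64(0.133440656407922)) (np.float64(15.92227568335708), np.float64(0.13549428572415592))
y dir (np.float64(104.13945732808959), np.float64(0.12482457992718021)) (np.float64(105.09074414790715), np.float64(0.1198727263735002)) (np.float64(104.21713626048488), np.float64(0.20200945278741625)) (np.float64(103.57188617880848), np.float64(0.07880102506473899))
scene bBL [0.686  0.0789]
scene bBR [ 0.7357 -0.1169]
scene bFR [ 0.572  -0.1587]
scene knob [0.5963 0.0216]
scene rFL [ 0.5501 -0.0317]
scene rBL [0.682 0.002]
scene rBR [ 0.712  -0.1143]
scene rFR [ 0.5803 -0.1481]
scene hL [ 0.5091 -0.0632]
scene hR [ 0.5284 -0.1426]
scene tin [ 0.6638 -0.0848]
x dir (np.float64(14.329006127881163), np.float64(0.13618182613295698)) (np.float64(14.427267804298943), np.float64(0.1359019778768144))
y dir (np.float64(104.56408979970736), np.float64(0.12034127038966091)) (np.float64(104.43095340339715), np.float64(0.12010737718842691)) (np.float64(104.24363735173645), np.float64(0.2020548554994559)) (np.float64(103.6146927035083), np.float64(0.08173827496037248))
```

```bash
cat >> h.py <<'E'
def dl(target,ang=None,o=None):
    o=o or get_obs(); r=R.from_quat(o["tool_rot"])
    off=r.inv().apply(np.array(target)-o["position"])*100
    x=r.as_matrix()[:,0]; a=np.degrees(np.arctan2(x[1],x[0]))
    s="t %.2f pos %s ang %.2f off_cm %s F %s M %s w %.4f q6 %.2f"%(o["time"],np.round(o["position"],4),a,np.round(off,2),np.round(o["ft_force"],2),np.round(o["moment"],2),o["grip_width"],o["q"][5])
    if ang is not None:
        Rt=R.from_matrix(np.array([[np.cos(ang),np.sin(ang),0],[np.sin(ang),-np.cos(ang),0],[0,0,-1]]))
        s+=" rv_deg %s"%np.round(np.degrees((r.inv()*Rt).as_rotvec()),2)
    print(s)
E
python3 - <<'E'
from h import *
dl([0.585,0.0,0.22],np.radians(14.3))
E
```

```text
t 0.15 pos [ 0.2339 -0.579   0.2218] ang -68.01 off_cm [-40.54 -54.23   0.26] F [0.42 0.31 0.79] M [-0.05 -0.    0.03] w 0.0868 q6 -0.18 rv_deg [-8.000e-02  7.000e-02 -8.231e+01]
```

Request:
drive_tool([
  {"offset":[-2.5,-3.3,0],"delta_rot":[0,0,-5],"jaw":3.5},
  {"offset":[-5,-6.6,0],"delta_rot":[0,0,-10],"jaw":3.5},
  {"offset":[-7.5,-9.9,0],"delta_rot":[0,0,-15],"jaw":3.5},
  {"offset":[-10,-13.2,0],"delta_rot":[0,0,-20],"jaw":3.5},
  {"offset":[-12.5,-16.5,0],"delta_rot":[0,0,-25],"jaw":3.5},
  {"offset":[-15,-19.8,0],"delta_rot":[0,0,-30],"jaw":3.5},
  {"offset":[-17.5,-23.1,0],"delta_rot":[0,0,-35],"jaw":3.5},
  {"offset":[-20,-26.4,0],"delta_rot":[0,0,-40],"jaw":3.5},
])

```text
time: 0.82
position: [0.4044, -0.2933, 0.2225]
tool_rot: [0.971, -0.24, -0.0, -0.0]
ft_force: [0.9, -0.9, 0.6]
grip_width: 0.0416
```

```bash
python3 - <<'E'
from h import *
dl([0.585,0.0,0.22],np.radians(14.3))
E
```

```text
t 0.82 pos [ 0.4044 -0.2933  0.2225] ang -27.79 off_cm [  2.3  -34.36   0.25] F [ 0.94 -0.86  0.58] M [-0.   -0.11 -0.01] w 0.0416 q6 -0.37 rv_deg [-2.000e-02  1.000e-02 -4.209e+01]
```

Request:
drive_tool([
  {"offset":[0.3,-4,0],"delta_rot":[0,0,-6],"jaw":3.5},
  {"offset":[0.6,-8,0],"delta_rot":[0,0,-12],"jaw":3.5},
  {"offset":[0.9,-12,0],"delta_rot":[0,0,-18],"jaw":3.5},
  {"offset":[1.2,-16,0],"delta_rot":[0,0,-24],"jaw":3.5},
  {"offset":[1.5,-20,0],"delta_rot":[0,0,-30],"jaw":3.5},
  {"offset":[1.8,-24,0],"delta_rot":[0,0,-36],"jaw":3.5},
  {"offset":[2.1,-28,0],"delta_rot":[0,0,-42],"jaw":3.5},
  {"offset":[2.1,-32,0],"delta_rot":[0,0,-42.2],"jaw":3.5},
])

```text
time: 1.48
position: [0.5738, -0.0208, 0.2224]
tool_rot: [0.992, 0.125, 0.0, 0.0]
ft_force: [1.2, -0.6, 0.4]
grip_width: 0.0351
```

```bash
python3 - <<'E'
from h import *
o=get_obs();im=camera("wrist")
cv2.imwrite("pics/w1.png",im[:,:,::-1])
np.save("o1.npy",np.r_[o["position"],o["tool_rot"]])
dl([0.595,0.022,0.15],np.radians(14.3))
print(np.linalg.norm(o["joint_velocities"]))
E
```

```text
t 1.53 pos [ 0.5769 -0.0141  0.2227] ang 14.46 off_cm [ 2.61 -3.01  7.29] F [2.66 2.77 1.23] M [ 0.1  -0.22 -0.01] w 0.0351 q6 -0.48 rv_deg [-0.22 -0.34  0.16]
1.3677931810969792
```

View pics/w1.png

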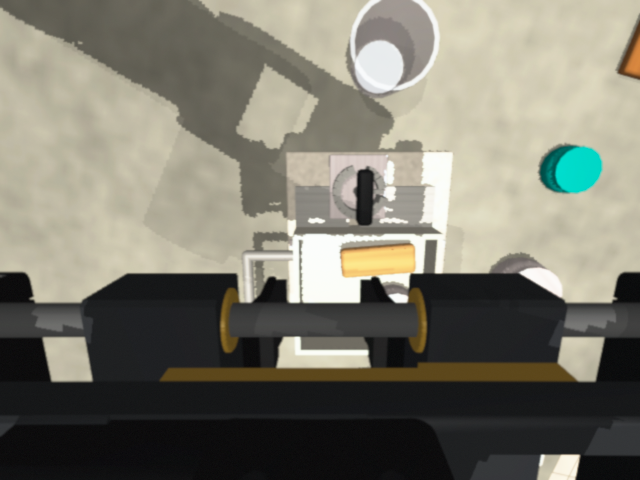

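Request:
drive_tool([
  {"offset":[0.5,-0.3,2],"delta_rot":[0,0,0],"jaw":3.5},
  {"offset":[1,-0.3,4],"delta_rot":[0,0,0],"jaw":3.5},
  {"offset":[1.6,-0.3,5],"delta_rot":[0,0,0],"jaw":3.5},
  {"offset":[1.6,-0.3,5],"delta_rot":[0,0,0],"jaw":3.5},
  {"offset":[1.6,-0.3,5],"delta_rot":[0,0,0],"jaw":3.5},
  {"offset":[1.6,-0.3,5],"delta_rot":[0,0,0],"jaw":3.5},
  {"offset":[1.6,-0.3,5],"delta_rot":[0,0,0],"jaw":3.5},
  {"offset":[1.6,-0.3,5],"delta_rot":[0,0,0],"jaw":3.5},
])

```text
time: 2.2
position: [0.5879, -0.0163, 0.1736]
tool_rot: [0.992, 0.123, 0.001, 0.0]
ft_force: [-0.2, 0.0, 0.4]
grip_width: 0.0343
```

```bash
python3 - <<'E'
from h import *
o=get_obs();im=camera("wrist")
cv2.imwrite("pics/w2.png",im[:,:,::-1])
cv2.imwrite("pics/w2c.png",cv2.resize(im[100:300,200:440,::-1],None,fx=3.3,fy=3,interpolation=cv2.INTER_CUBIC))
np.save("o2.npy",np.r_[o["position"],o["tool_rot"]])
dl([0.595,0.022,0.15],np.radians(14.3))
print(np.linalg.norm(o["joint_velocities"]))
E
```

```text
t 2.25 pos [ 0.5879 -0.0162  0.1735] ang 14.15 off_cm [ 1.62 -3.53  2.35] F [ 0.4  -0.02  0.48] M [ 0.05 -0.12 -0.01] w 0.0348 q6 -0.46 rv_deg [ 0.04 -0.08 -0.15]
0.004945230527917782
```

View pics/w2.png

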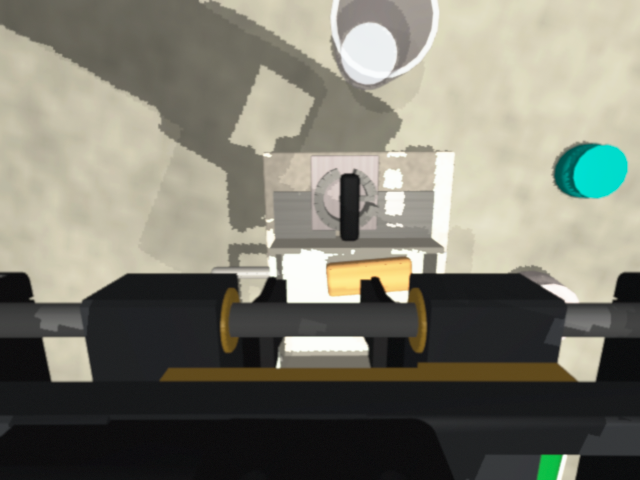

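```bash
python3 - <<'E'
import cv2
a=cv2.imread("pics/w2.png")[145:255,255:465]
cv2.imwrite("pics/w2d.png",cv2.resize(a,None,fx=3.8,fy=3.8,interpolation=cv2.INTER_CUBIC))
E
```

```text
(no output)
```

View pics/w2d.png

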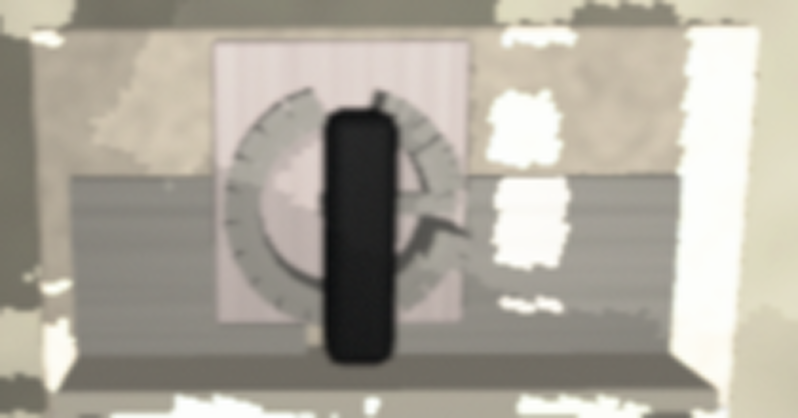

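```bash
python3 - <<'E'
from h import *
a=np.load("o2.npy");o=dict(position=a[:3],tool_rot=a[3:])
f=lambda u,v:(255+u/3.8,145+v/3.8)
np.set_printoptions(precision=4,suppress=True)
print("knob",at("wrist",f(361,235),.117,o))
for p in [(361,108),(361,362)]: print(at("wrist",f(*p),.117,o))
print("brk",at("wrist",f(342,182),.055,o)); 
for p in [(217,42),(468,42)]: print(at("wrist",f(*p),.055,o))
print("slv ctr", at("wrist",f(343,200),.072,o))
dl([0.595,0.022,.094],np.radians(14.3))
E
```

```text
knob [0.595  0.0226 0.117 ]
[0.5897 0.042  0.117 ]
[0.6006 0.0023 0.117 ]
brk [0.5951 0.025  0.055 ]
[0.5637 0.0457 0.055 ]
[0.6123 0.058  0.055 ]
slv ctr [0.5948 0.0231 0.072 ]
t 2.25 pos [ 0.5879 -0.0162  0.1735] ang 14.15 off_cm [ 1.61 -3.53  7.95] F [ 0.4  -0.02  0.48] M [ 0.05 -0.12 -0.01] w 0.0348 q6 -0.46 rv_deg [ 0.04 -0.08 -0.15]
```

Request:
drive_tool([
  {"offset":[0.8,-1.8,0],"delta_rot":[0,0,0],"jaw":3.5},
  {"offset":[1.6,-3.6,0],"delta_rot":[0,0,0],"jaw":3.5},
  {"offset":[1.6,-3.6,1.5],"delta_rot":[0,0,0],"jaw":3.5},
  {"offset":[1.6,-3.6,3.5],"delta_rot":[0,0,0],"jaw":3.5},
  {"offset":[1.6,-3.6,5.5],"delta_rot":[0,0,0],"jaw":3.5},
  {"offset":[1.6,-3.6,7],"delta_rot":[0,0,0],"jaw":3.5},
  {"offset":[1.6,-3.6,8],"delta_rot":[0,0,0],"jaw":3.5},
  {"offset":[1.6,-3.6,8.1],"delta_rot":[0,0,0],"jaw":3.5},
], squeeze=5)

```text
time: 2.92
position: [0.593, 0.0231, 0.09]
tool_rot: [0.992, 0.123, -0.002, -0.0]
ft_force: [0.3, 0.2, 0.6]
grip_width: 0.0352
```

```bash
python3 - <<'E'
from h import *
o=get_obs()
im=camera("scene")
cv2.imwrite("pics/s1.png",cv2.resize(im[160:320,240:420,::-1],None,fx=4,fy=3.75,interpolation=cv2.INTER_CUBIC))
dl([0.595,0.0227,.092],np.radians(14.3),o)
dl([0.595,0.0227,.092],np.radians(14.3))
E
```

```text
t 2.92 pos [0.593  0.0231 0.09  ] ang 14.18 off_cm [ 0.18  0.09 -0.2 ] F [0.33 0.24 0.6 ] M [ 0.02 -0.09  0.03] w 0.0352 q6 -0.40 rv_deg [-0.07  0.18 -0.12]
t 2.97 pos [0.5937 0.023  0.0909] ang 14.17 off_cm [ 0.12  0.06 -0.11] F [-0.02 -0.54  0.13] M [ 0.02 -0.14 -0.02] w 0.0351 q6 -0.40 rv_deg [-0.04  0.09 -0.13]
```

View pics/s1.png

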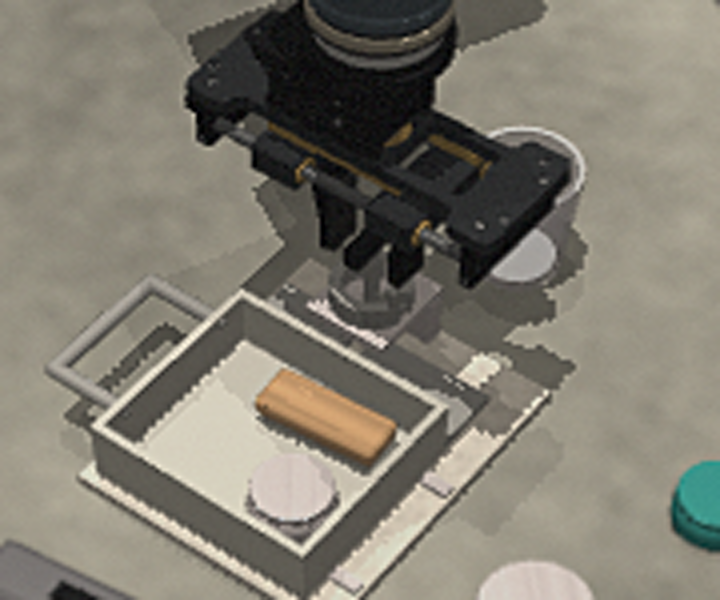

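Request:
drive_tool([
  {"offset":[0.05,0,0],"delta_rot":[0,0,0],"jaw":3},
  {"offset":[0.05,0,0],"delta_rot":[0,0,0],"jaw":2.5},
  {"offset":[0.05,0,0],"delta_rot":[0,0,0],"jaw":2.2},
  {"offset":[0.05,0,0],"delta_rot":[0,0,0],"jaw":1.8},
  {"offset":[0.05,0,0],"delta_rot":[0,0,0],"jaw":1.5},
  {"offset":[0.05,0,0],"delta_rot":[0,0,0],"jaw":1},
  {"offset":[0.05,0,0],"delta_rot":[0,0,0],"jaw":0.8},
  {"offset":[0.05,0,0],"delta_rot":[0,0,0],"jaw":0.8},
], squeeze=5)

```text
time: 3.63
position: [0.595, 0.0233, 0.0919]
tool_rot: [0.992, 0.124, 0.0, 0.0]
ft_force: [0.2, 0.1, 1.7]
grip_width: 0.0117
```

```bash
python3 - <<'E'
from h import *
dl([0.595,0.0227,.092],np.radians(14.3))
E
```

```text
t 3.63 pos [0.595  0.0233 0.0919] ang 14.19 off_cm [-0.02  0.05 -0.01] F [0.19 0.1  1.7 ] M [-0.03 -0.11  0.06] w 0.0117 q6 -0.40 rv_deg [ 0.01 -0.04 -0.11]
```

Request:
drive_tool([
  {"offset":[0.05,0,0],"delta_rot":[0,0,0],"jaw":0.8},
  {"offset":[0.05,0,0],"delta_rot":[0,0,0],"jaw":0.8},
  {"offset":[0.05,0,0],"delta_rot":[0,0,0],"jaw":0.8},
  {"offset":[0.05,0,-0.1],"delta_rot":[0,0,0],"jaw":0.8},
  {"offset":[0.05,0,-0.2],"delta_rot":[0,0,0],"jaw":0.8},
  {"offset":[0.05,0,-0.3],"delta_rot":[0,0,0],"jaw":0.8},
  {"offset":[0.05,0,-0.4],"delta_rot":[0,0,0],"jaw":0.8},
  {"offset":[0.05,0,-0.5],"delta_rot":[0,0,0],"jaw":0.8},
], squeeze=35)

```text
time: 4.3
position: [0.5948, 0.0234, 0.0957]
tool_rot: [0.992, 0.123, -0.001, -0.0]
ft_force: [1.7, -0.5, -9.0]
grip_width: 0.012
```

```bash
python3 - <<'E'
from h import *
dl([0.595,0.0227,.092+.0155],np.radians(14.3))
E
```

```text
t 4.30 pos [0.5948 0.0234 0.0957] ang 14.19 off_cm [-0.    0.07 -1.18] F [ 1.66 -0.5  -8.96] M [-0.04 -0.45  0.01] w 0.0120 q6 -0.40 rv_deg [-0.03  0.07 -0.11]
```

Request:
drive_tool([
  {"offset":[0,0,-0.15],"delta_rot":[0,0,0],"jaw":0.8},
  {"offset":[0,0,-0.3],"delta_rot":[0,0,0],"jaw":0.8},
  {"offset":[0,0,-0.45],"delta_rot":[0,0,0],"jaw":0.8},
  {"offset":[0,0,-0.6],"delta_rot":[0,0,0],"jaw":0.8},
  {"offset":[0,0,-0.75],"delta_rot":[0,0,0],"jaw":0.8},
  {"offset":[0,0,-0.9],"delta_rot":[0,0,0],"jaw":0.8},
  {"offset":[0,0,-1.0],"delta_rot":[0,0,0],"jaw":0.8},
  {"offset":[0,0,-1.0],"delta_rot":[0,0,0],"jaw":0.8},
])

```text
time: 4.97
position: [0.5949, 0.0234, 0.1066]
tool_rot: [0.992, 0.124, -0.0, -0.0]
ft_force: [0.6, -0.5, -11.3]
grip_width: 0.0117
```

```bash
python3 - <<'E'
from h import *
dl([0.595,0.0227,.0919+.0153],np.radians(14.3))
E
```

```text
t 4.97 pos [0.5949 0.0234 0.1066] ang 14.19 off_cm [-0.01  0.07 -0.06] F [  0.57  -0.48 -11.26] M [-0.22 -0.29 -0.07] w 0.0117 q6 -0.40 rv_deg [-0.01  0.03 -0.11]
```

Request:
drive_tool([
  {"offset":[0,0,-0.03],"delta_rot":[0,0,-3],"jaw":0.8},
  {"offset":[0,0,-0.03],"delta_rot":[0,0,-7],"jaw":0.8},
  {"offset":[0,0,-0.03],"delta_rot":[0,0,-12],"jaw":0.8},
  {"offset":[0,0,-0.03],"delta_rot":[0,0,-17],"jaw":0.8},
  {"offset":[0,0,-0.03],"delta_rot":[0,0,-22],"jaw":0.8},
  {"offset":[0,0,-0.03],"delta_rot":[0,0,-27],"jaw":0.8},
  {"offset":[0,0,-0.03],"delta_rot":[0,0,-30],"jaw":0.8},
  {"offset":[0,0,-0.03],"delta_rot":[0,0,-32],"jaw":0.8},
])

```text
time: 5.63
position: [0.5944, 0.0232, 0.1065]
tool_rot: [0.919, 0.393, -0.001, -0.0]
ft_force: [-0.2, -0.6, -11.0]
grip_width: 0.0117
```

```bash
python3 - <<'E'
from h import *
o=get_obs();im=camera("wrist");cv2.imwrite("pics/w3.png",im[:,:,::-1])
im=camera("scene")
cv2.imwrite("pics/s2.png",cv2.resize(im[160:320,240:420,::-1],None,fx=4,fy=3.75,interpolation=cv2.INTER_CUBIC))
dl([0.595,0.0227,.0919+.0153],np.radians(14.3))
E
```

```text
t 5.73 pos [0.5944 0.0232 0.1065] ang 46.20 off_cm [ 0.    0.08 -0.07] F [  0.03  -1.76 -10.95] M [-0.22 -0.26 -0.01] w 0.0119 q6 -0.95 rv_deg [-0.04  0.1  31.9 ]
```

View pics/s2.png

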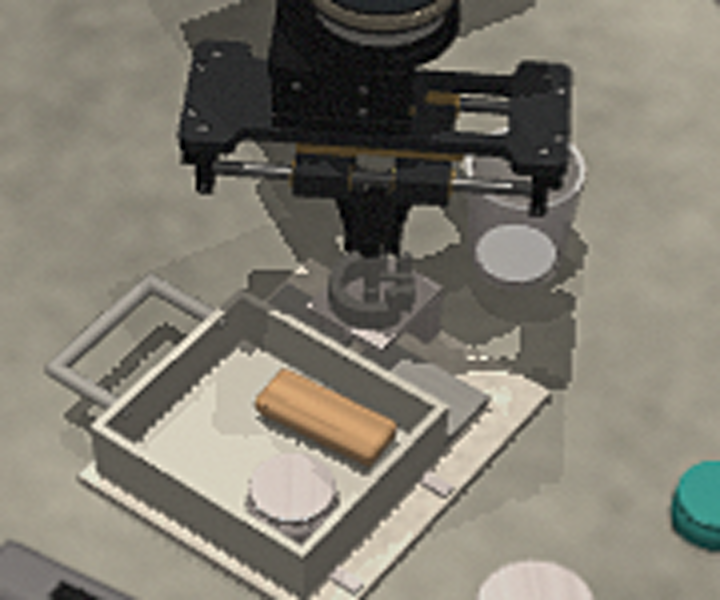

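View pics/w3.png

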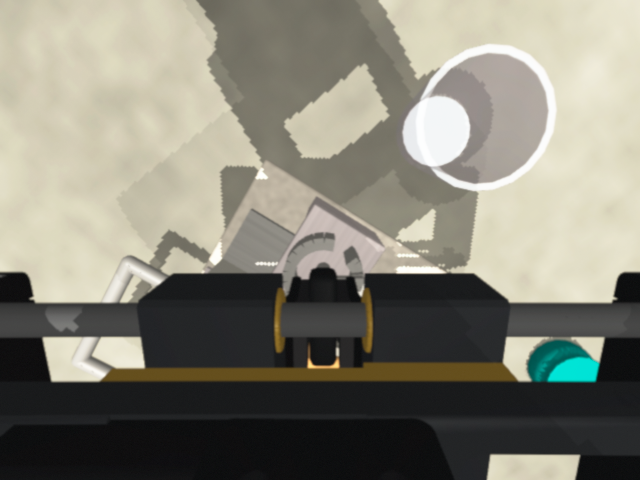

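```bash
python3 - <<'E'
import cv2
a=cv2.imread("pics/w3.png")[195:300,260:390]
cv2.imwrite("pics/w3c.png",cv2.resize(a,None,fx=5.7,fy=5.7,interpolation=cv2.INTER_CUBIC))
E
```

```text
(no output)
```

View pics/w3c.png

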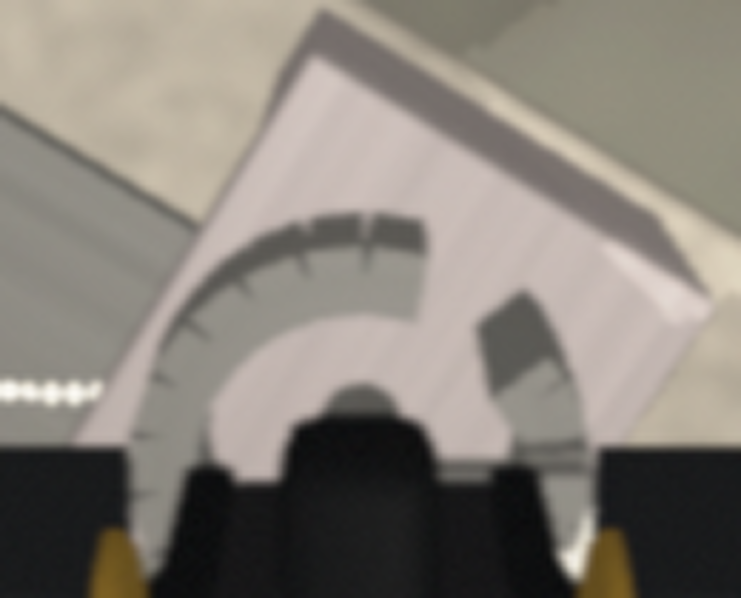

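```bash
python3 - <<'E'
from h import *
o=get_obs()
f=lambda u,v:(260+u/5.7,195+v/5.7)
c=np.array([.595,.0227])
for p in [(550,362),(497,395),(425,250),(417,320),(530,292),(480,325),(425,218),(130,450),(590,450),(460,468)]:
  for z in (.060,.068,.072,.083):
    d=at("wrist",f(*p),z,o)[:2]-c
    print(p,z,"r %.1f ang %.1f"%(1e3*np.hypot(*d),np.degrees(np.arctan2(d[1],d[0]))-14.3))
E
```

```text
(550, 362) 0.06 r 21.0 ang 51.4
(550, 362) 0.068 r 21.2 ang 58.0
(550, 362) 0.072 r 21.4 ang 61.2
(550, 362) 0.083 r 22.3 ang 69.6
(497, 395) 0.06 r 14.6 ang 45.1
(497, 395) 0.068 r 14.9 ang 54.8
(497, 395) 0.072 r 15.1 ang 59.5
(497, 395) 0.083 r 16.4 ang 71.2
(425, 250) 0.06 r 20.3 ang 103.4
(425, 250) 0.068 r 21.9 ang 105.6
(425, 250) 0.072 r 22.8 ang 106.5
(425, 250) 0.083 r 25.1 ang 108.8
(417, 320) 0.06 r 12.9 ang 96.0
(417, 320) 0.068 r 14.8 ang 100.4
(417, 320) 0.072 r 15.7 ang 102.2
(417, 320) 0.083 r 18.4 ang 106.2
(530, 292) 0.06 r 22.9 ang 71.9
(530, 292) 0.068 r 23.7 ang 76.6
(530, 292) 0.072 r 24.2 ang 78.9
(530, 292) 0.083 r 25.7 ang 84.6
(480, 325) 0.06 r 16.6 ang 73.9
(480, 325) 0.068 r 17.7 ang 80.1
(480, 325) 0.072 r 18.4 ang 82.9
(480, 325) 0.083 r 20.4 ang 89.5
(425, 218) 0.06 r 23.5 ang 106.2
(425, 218) 0.068 r 25.1 ang 107.8
(425, 218) 0.072 r 25.9 ang 108.5
(425, 218) 0.083 r 28.1 ang 110.3
(130, 450) 0.06 r 25.3 ang -141.5
(130, 450) 0.068 r 24.2 ang -147.6
(130, 450) 0.072 r 23.7 ang -150.8
(130, 450) 0.083 r 22.9 ang -160.3
(590, 450) 0.06 r 24.5 ang 25.3
(590, 450) 0.068 r 23.4 ang 31.6
(590, 450) 0.072 r 23.0 ang 34.9
(590, 450) 0.083 r 22.2 ang 44.6
(460, 468) 0.06 r 11.5 ang 6.8
(460, 468) 0.068 r 10.2 ang 19.9
(460, 468) 0.072 r 9.8 ang 27.6
(460, 468) 0.083 r 9.7 ang 50.2
```

Request:
drive_tool([
  {"offset":[0,0,0],"delta_rot":[0,0,-1.5],"jaw":0.8},
  {"offset":[0,0,0],"delta_rot":[0,0,-3],"jaw":0.8},
  {"offset":[0,0,0],"delta_rot":[0,0,-4.5],"jaw":0.8},
  {"offset":[0,0,0],"delta_rot":[0,0,-6],"jaw":0.8},
  {"offset":[0,0,0],"delta_rot":[0,0,-7.5],"jaw":0.8},
  {"offset":[0,0,0],"delta_rot":[0,0,-9],"jaw":0.8},
  {"offset":[0,0,0],"delta_rot":[0,0,-10.5],"jaw":0.8},
  {"offset":[0,0,0],"delta_rot":[0,0,-12],"jaw":0.8},
])

```text
time: 6.4
position: [0.5943, 0.0231, 0.1065]
tool_rot: [0.874, 0.486, -0.001, -0.0]
ft_force: [0.7, -2.6, -12.0]
grip_width: 0.0118
```

```bash
python3 - <<'E'
from h import *
o=get_obs();im=camera("wrist");cv2.imwrite("pics/w4.png",im[:,:,::-1])
cv2.imwrite("pics/w4c.png",cv2.resize(im[195:300,260:390,::-1],None,fx=5.7,fy=5.7,interpolation=cv2.INTER_CUBIC))
dl([0.595,0.0227,.0919+.0153],np.radians(14.3),o)
dl([0.595,0.0227,.0919+.0153],np.radians(14.3))
E
```

```text
t 6.40 pos [0.5943 0.0231 0.1065] ang 58.21 off_cm [ 0.01  0.08 -0.07] F [  0.75  -2.61 -11.96] M [-0.39 -0.18 -0.03] w 0.0118 q6 -1.16 rv_deg [-0.05  0.11 43.91]
t 6.45 pos [0.5943 0.0231 0.1065] ang 58.27 off_cm [ 0.    0.08 -0.07] F [  0.12  -2.71 -11.45] M [-0.32 -0.17  0.  ] w 0.0117 q6 -1.16 rv_deg [-0.05  0.11 43.97]
```

View pics/w4c.png

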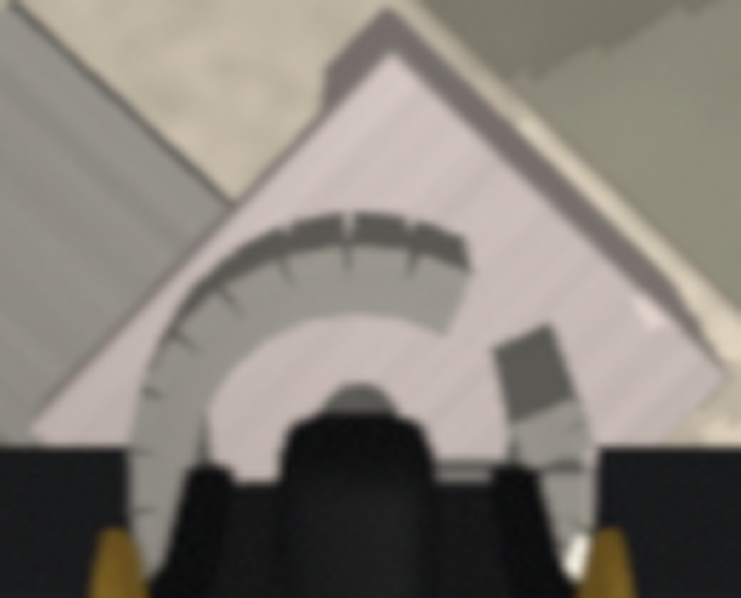

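Request:
drive_tool([
  {"offset":[-0.01,0.02,0],"delta_rot":[0,0,-0.7],"jaw":0.8},
  {"offset":[-0.02,0.04,0],"delta_rot":[0,0,-1.4],"jaw":0.8},
  {"offset":[-0.02,0.04,0],"delta_rot":[0,0,-2.1],"jaw":0.8},
  {"offset":[-0.02,0.04,0],"delta_rot":[0,0,-2.8],"jaw":0.8},
  {"offset":[-0.02,0.04,0],"delta_rot":[0,0,-3.5],"jaw":0.8},
  {"offset":[-0.02,0.04,0],"delta_rot":[0,0,-4],"jaw":0.8},
  {"offset":[-0.02,0.04,0],"delta_rot":[0,0,-4],"jaw":0.8},
  {"offset":[-0.02,0.04,0],"delta_rot":[0,0,-4],"jaw":0.8},
])

```text
time: 7.12
position: [0.5948, 0.023, 0.1066]
tool_rot: [0.856, 0.517, -0.001, -0.0]
ft_force: [-2.3, -2.0, -11.3]
grip_width: 0.0119
```

```bash
python3 - <<'E'
from h import *
dl([0.595,0.0227,.0919+.0153],np.radians(14.3))
E
```

```text
t 7.12 pos [0.5948 0.023  0.1066] ang 62.20 off_cm [-0.01  0.04 -0.06] F [ -2.27  -1.97 -11.27] M [-0.37  0.31  0.03] w 0.0119 q6 -1.23 rv_deg [-0.06  0.07 47.9 ]
```

Request:
drive_tool([
  {"offset":[0,0,0],"delta_rot":[0,0,-0.4],"jaw":0.8},
  {"offset":[0,0,0],"delta_rot":[0,0,-0.8],"jaw":0.8},
  {"offset":[0,0,0],"delta_rot":[0,0,-1.2],"jaw":0.8},
  {"offset":[0,0,0],"delta_rot":[0,0,-1.6],"jaw":0.8},
  {"offset":[0,0,0],"delta_rot":[0,0,-2],"jaw":0.8},
  {"offset":[0,0,0],"delta_rot":[0,0,-2],"jaw":0.8},
  {"offset":[0,0,0],"delta_rot":[0,0,-2],"jaw":0.8},
  {"offset":[0,0,0],"delta_rot":[0,0,-2],"jaw":0.8},
])

```text
time: 7.78
position: [0.595, 0.023, 0.1067]
tool_rot: [0.847, 0.531, -0.0, -0.0]
ft_force: [-3.3, -3.2, -12.7]
grip_width: 0.0117
```

```bash
python3 - <<'E'
from h import *
dl([0.595,0.0227,.0919+.0153],np.radians(14.3))
camera("scene")
dl([0.595,0.0227,.0919+.0153],np.radians(14.3))
E
```

```text
t 7.78 pos [0.595  0.023  0.1067] ang 64.20 off_cm [-0.03  0.01 -0.05] F [ -3.28  -3.23 -12.69] M [-0.4   0.62  0.01] w 0.0117 q6 -1.27 rv_deg [-4.00e-02  4.00e-02  4.99e+01]
t 7.83 pos [0.595  0.023  0.1067] ang 64.20 off_cm [-0.03  0.01 -0.05] F [ -3.64  -2.41 -11.28] M [-0.38  0.69 -0.02] w 0.0118 q6 -1.27 rv_deg [-4.00e-02  4.00e-02  4.99e+01]
```

Request:
drive_tool([
  {"offset":[-0.02,-0.01,0],"delta_rot":[0,0,-0.4],"jaw":0.8},
  {"offset":[-0.04,-0.02,0],"delta_rot":[0,0,-0.8],"jaw":0.8},
  {"offset":[-0.05,-0.02,0],"delta_rot":[0,0,-1.2],"jaw":0.8},
  {"offset":[-0.05,-0.02,0],"delta_rot":[0,0,-1.6],"jaw":0.8},
  {"offset":[-0.05,-0.02,0],"delta_rot":[0,0,-2],"jaw":0.8},
  {"offset":[-0.05,-0.02,0],"delta_rot":[0,0,-2],"jaw":0.8},
  {"offset":[-0.05,-0.02,0],"delta_rot":[0,0,-2],"jaw":0.8},
  {"offset":[-0.05,-0.02,0],"delta_rot":[0,0,-2],"jaw":0.8},
])

```text
time: 8.5
position: [0.595, 0.0227, 0.1068]
tool_rot: [0.838, 0.546, -0.0, -0.0]
ft_force: [-3.8, -1.2, -11.5]
grip_width: 0.0115
```

```bash
python3 - <<'E'
from h import *
dl([0.595,0.0227,.0919+.0153],np.radians(14.3))
im=camera("wrist");cv2.imwrite("pics/w5.png",im[:,:,::-1])
cv2.imwrite("pics/w5c.png",cv2.resize(im[195:300,260:390,::-1],None,fx=5.7,fy=5.7,interpolation=cv2.INTER_CUBIC))
dl([0.595,0.0227,.0919+.0153],np.radians(14.3))
E
```

```text
t 8.50 pos [0.595  0.0227 0.1068] ang 66.19 off_cm [-0.    0.   -0.04] F [ -3.83  -1.16 -11.49] M [-0.24  0.62  0.02] w 0.0115 q6 -1.30 rv_deg [-1.000e-02  0.000e+00  5.189e+01]
t 8.55 pos [0.595  0.0227 0.1068] ang 66.19 off_cm [-0.    0.01 -0.04] F [ -3.92  -1.75 -11.7 ] M [-0.21  0.66 -0.01] w 0.0118 q6 -1.30 rv_deg [-2.000e-02  0.000e+00  5.189e+01]
```

View pics/w5c.png

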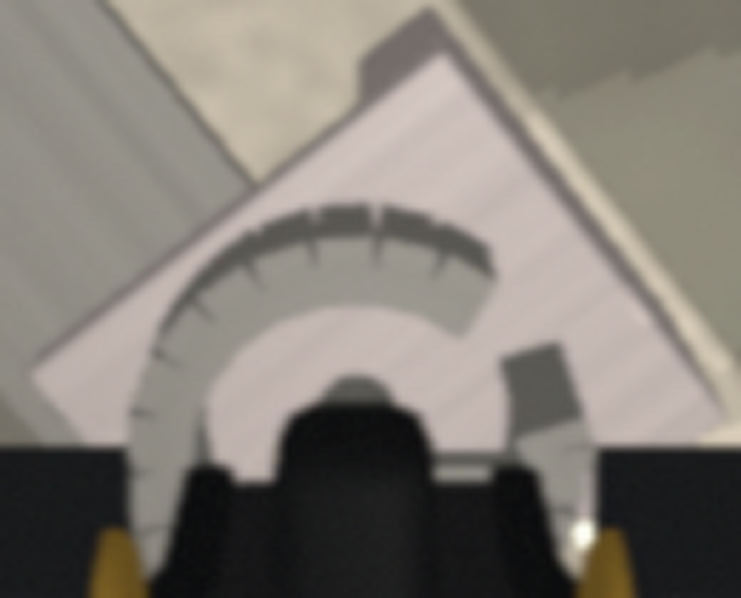

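Request:
drive_tool([
  {"offset":[-0.02,-0.02,0],"delta_rot":[0,0,-0.4],"jaw":0.8},
  {"offset":[-0.03,-0.04,0],"delta_rot":[0,0,-0.8],"jaw":0.8},
  {"offset":[-0.03,-0.05,0],"delta_rot":[0,0,-1.2],"jaw":0.8},
  {"offset":[-0.03,-0.05,0],"delta_rot":[0,0,-1.6],"jaw":0.8},
  {"offset":[-0.03,-0.05,0],"delta_rot":[0,0,-2],"jaw":0.8},
  {"offset":[-0.03,-0.05,0],"delta_rot":[0,0,-2],"jaw":0.8},
  {"offset":[-0.03,-0.05,0],"delta_rot":[0,0,-2],"jaw":0.8},
  {"offset":[-0.03,-0.05,0],"delta_rot":[0,0,-2],"jaw":0.8},
])

```text
time: 9.22
position: [0.5949, 0.0225, 0.1069]
tool_rot: [0.828, 0.561, 0.0, 0.0]
ft_force: [-1.5, 0.5, -12.8]
grip_width: 0.0118
```

```bash
python3 - <<'E'
from h import *
dl([0.595,0.0227,.0919+.0153],np.radians(14.3))
camera("scene")
dl([0.595,0.0227,.0919+.0153],np.radians(14.3))
E
```

```text
t 9.22 pos [0.5949 0.0225 0.1069] ang 68.18 off_cm [ 0.02  0.   -0.03] F [ -1.5    0.46 -12.8 ] M [-0.07  0.29 -0.07] w 0.0118 q6 -1.34 rv_deg [ 4.000e-02 -4.000e-02  5.388e+01]
t 9.27 pos [0.5949 0.0225 0.1069] ang 68.18 off_cm [ 0.02  0.01 -0.03] F [ -1.57   0.22 -12.88] M [-0.08  0.27 -0.06] w 0.0116 q6 -1.34 rv_deg [ 3.000e-02 -4.000e-02  5.388e+01]
```

Request:
drive_tool([
  {"offset":[0,0,0],"delta_rot":[0,0,-0.3],"jaw":0.8},
  {"offset":[0,0,0],"delta_rot":[0,0,-0.6],"jaw":0.8},
  {"offset":[0,0,0],"delta_rot":[0,0,-0.9],"jaw":0.8},
  {"offset":[0,0,0],"delta_rot":[0,0,-1.2],"jaw":0.8},
  {"offset":[0,0,0],"delta_rot":[0,0,-1.5],"jaw":0.8},
  {"offset":[0,0,0],"delta_rot":[0,0,-1.5],"jaw":0.8},
  {"offset":[0,0,0],"delta_rot":[0,0,-1.5],"jaw":0.8},
  {"offset":[0,0,0],"delta_rot":[0,0,-1.5],"jaw":0.8},
])

```text
time: 9.93
position: [0.595, 0.0225, 0.1069]
tool_rot: [0.821, 0.571, 0.0, 0.0]
ft_force: [0.7, -0.2, -13.8]
grip_width: 0.0114
```

```bash
python3 - <<'E'
from h import *
dl([0.595,0.0227,.0919+.0153],np.radians(14.3))
camera("scene")
dl([0.595,0.0227,.0919+.0153],np.radians(14.3))
E
```

```text
t 9.93 pos [0.595  0.0225 0.1069] ang 69.68 off_cm [ 0.02 -0.01 -0.03] F [  0.66  -0.17 -13.78] M [-0.08 -0.1  -0.12] w 0.0114 q6 -1.37 rv_deg [ 5.000e-02 -5.000e-02  5.538e+01]
t 9.98 pos [0.595  0.0225 0.1069] ang 69.68 off_cm [ 0.02 -0.01 -0.03] F [  0.5   -1.18 -13.1 ] M [-0.03 -0.14 -0.18] w 0.0118 q6 -1.37 rv_deg [ 5.000e-02 -5.000e-02  5.538e+01]
```

Request:
drive_tool([
  {"offset":[0,0,0],"delta_rot":[0,0,1],"jaw":0.8},
  {"offset":[0,0,0],"delta_rot":[0,0,2],"jaw":0.8},
  {"offset":[0,0,0],"delta_rot":[0,0,3],"jaw":0.8},
  {"offset":[0,0,0],"delta_rot":[0,0,4],"jaw":0.8},
  {"offset":[0,0,0],"delta_rot":[0,0,4.2],"jaw":0.8},
  {"offset":[0,0,0],"delta_rot":[0,0,4.2],"jaw":0.8},
  {"offset":[0,0,0.05],"delta_rot":[0,0,4.2],"jaw":0.8},
  {"offset":[0,0,0.1],"delta_rot":[0,0,4.2],"jaw":0.8},
])

```text
time: 10.65
position: [0.5944, 0.0226, 0.1059]
tool_rot: [0.841, 0.541, -0.0, -0.0]
ft_force: [-1.3, -1.1, -11.1]
grip_width: 0.0116
```

```bash
python3 - <<'E'
from h import *
dl([0.595,0.0227,.0919+.009],np.radians(14.3))
camera("scene")
dl([0.595,0.0227,.0919+.009],np.radians(14.3))
E
```

```text
t 10.65 pos [0.5944 0.0226 0.1059] ang 65.50 off_cm [0.04 0.05 0.5 ] F [ -1.26  -1.05 -11.05] M [0.01 0.03 0.  ] w 0.0116 q6 -1.29 rv_deg [-0.   0.  51.2]
t 10.70 pos [0.5944 0.0226 0.1058] ang 65.49 off_cm [0.04 0.05 0.49] F [ -0.96   0.59 -11.96] M [-0.06 -0.   -0.01] w 0.0117 q6 -1.29 rv_deg [-1.000e-02  1.000e-02  5.119e+01]
```

Free again (Mz ≈ 0). Now I'll let it down slowly.

Request:
drive_tool([
  {"offset":[0,0,0.04],"delta_rot":[0,0,0],"jaw":0.8},
  {"offset":[0,0,0.08],"delta_rot":[0,0,0],"jaw":0.8},
  {"offset":[0,0,0.12],"delta_rot":[0,0,0],"jaw":0.8},
  {"offset":[0,0,0.16],"delta_rot":[0,0,0],"jaw":0.8},
  {"offset":[0,0,0.2],"delta_rot":[0,0,0],"jaw":0.8},
  {"offset":[0,0,0.24],"delta_rot":[0,0,0],"jaw":0.8},
  {"offset":[0,0,0.27],"delta_rot":[0,0,0],"jaw":0.8},
  {"offset":[0,0,0.27],"delta_rot":[0,0,0],"jaw":0.8},
])

```text
time: 11.37
position: [0.5944, 0.0226, 0.1031]
tool_rot: [0.841, 0.541, -0.0, -0.0]
ft_force: [-0.8, -1.2, -10.0]
grip_width: 0.0115
```

```bash
python3 - <<'E'
from h import *
dl([0.595,0.0227,.0919+.009],np.radians(14.3))
camera("scene")
dl([0.595,0.0227,.0919+.009],np.radians(14.3))
E
```

```text
t 11.37 pos [0.5944 0.0226 0.1031] ang 65.49 off_cm [0.04 0.05 0.22] F [-0.76 -1.15 -9.97] M [-0.01  0.1  -0.01] w 0.0115 q6 -1.29 rv_deg [-1.000e-02  0.000e+00  5.119e+01]
t 11.42 pos [0.5944 0.0226 0.1032] ang 65.49 off_cm [0.04 0.04 0.23] F [-1.57  0.58 -9.31] M [ 0.01  0.11 -0.06] w 0.0117 q6 -1.29 rv_deg [-0.    0.   51.19]
```

Request:
drive_tool([
  {"offset":[0,0,0.04],"delta_rot":[0,0,0],"jaw":0.8},
  {"offset":[0,0,0.08],"delta_rot":[0,0,0],"jaw":0.8},
  {"offset":[0,0,0.12],"delta_rot":[0,0,0],"jaw":0.8},
  {"offset":[0,0,0.15],"delta_rot":[0,0,0],"jaw":0.8},
  {"offset":[0,0,0.18],"delta_rot":[0,0,0],"jaw":0.8},
  {"offset":[0,0,0.21],"delta_rot":[0,0,0],"jaw":0.8},
  {"offset":[0,0,0.23],"delta_rot":[0,0,0],"jaw":0.8},
  {"offset":[0,0,0.23],"delta_rot":[0,0,0],"jaw":0.8},
])

```text
time: 12.08
position: [0.5945, 0.0225, 0.1009]
tool_rot: [0.841, 0.541, 0.0, 0.0]
ft_force: [-1.6, -0.1, -9.6]
grip_width: 0.0114
```

```bash
python3 - <<'E'
from h import *
dl([0.595,0.0227,.0919+.009],np.radians(14.3))
camera("scene")
dl([0.595,0.0227,.0919+.009],np.radians(14.3))
E
```

```text
t 12.08 pos [0.5945 0.0225 0.1009] ang 65.49 off_cm [0.04 0.04 0.  ] F [-1.57 -0.09 -9.61] M [ 0.02  0.16 -0.  ] w 0.0114 q6 -1.29 rv_deg [ 0.   -0.   51.19]
t 12.13 pos [0.5945 0.0225 0.1009] ang 65.49 off_cm [0.04 0.04 0.  ] F [-2.01  0.49 -9.44] M [0.02 0.16 0.01] w 0.0116 q6 -1.29 rv_deg [-0.   -0.   51.19]
```

Request:
drive_tool([
  {"offset":[0,0,0.02],"delta_rot":[0,0,0],"jaw":0.8},
  {"offset":[0,0,0.04],"delta_rot":[0,0,0],"jaw":0.8},
  {"offset":[0,0,0.06],"delta_rot":[0,0,0],"jaw":0.8},
  {"offset":[0,0,0.08],"delta_rot":[0,0,0],"jaw":0.8},
  {"offset":[0,0,0.09],"delta_rot":[0,0,0],"jaw":0.8},
  {"offset":[0,0,0.09],"delta_rot":[0,0,0],"jaw":0.8},
  {"offset":[0,0,0.09],"delta_rot":[0,0,0],"jaw":0.8},
  {"offset":[0,0,0.09],"delta_rot":[0,0,0],"jaw":0.8},
])

```text
time: 12.8
position: [0.5947, 0.0225, 0.1006]
tool_rot: [0.841, 0.541, 0.0, 0.0]
ft_force: [-4.2, 0.4, -0.3]
grip_width: 0.0115
```

```bash
python3 - <<'E'
from h import *
dl([0.595,0.0227,.0919+.009],np.radians(14.3))
camera("scene")
dl([0.595,0.0227,.0919+.009],np.radians(14.3))
E
```

```text
t 12.80 pos [0.5947 0.0225 0.1006] ang 65.50 off_cm [ 0.04  0.02 -0.03] F [-4.22  0.44 -0.31] M [-0.05  0.55  0.04] w 0.0115 q6 -1.29 rv_deg [ 3.00e-02 -2.00e-02  5.12e+01]
t 12.85 pos [0.5947 0.0224 0.1006] ang 65.50 off_cm [ 0.04  0.02 -0.03] F [-3.64 -0.29  0.63] M [-0.07  0.6   0.01] w 0.0116 q6 -1.29 rv_deg [ 3.00e-02 -2.00e-02  5.12e+01]
```

Request:
drive_tool([
  {"offset":[0,0,-0.02],"delta_rot":[0,0,0],"jaw":1.1},
  {"offset":[0,0,-0.02],"delta_rot":[0,0,0],"jaw":1.6},
  {"offset":[0,0,-0.02],"delta_rot":[0,0,0],"jaw":2.2},
  {"offset":[0,0,-0.02],"delta_rot":[0,0,0],"jaw":3},
  {"offset":[0,0,-0.02],"delta_rot":[0,0,0],"jaw":3},
  {"offset":[0,0,-0.02],"delta_rot":[0,0,0],"jaw":3},
  {"offset":[0,0,-0.02],"delta_rot":[0,0,0],"jaw":3},
  {"offset":[0,0,-0.02],"delta_rot":[0,0,0],"jaw":3},
], squeeze=5)

```text
time: 13.52
position: [0.5947, 0.0225, 0.1002]
tool_rot: [0.841, 0.541, 0.0, 0.0]
ft_force: [-0.6, 0.8, 0.7]
grip_width: 0.0297
```

```bash
python3 - <<'E'
from h import *
im=camera("wrist");cv2.imwrite("pics/w6.png",im[:,:,::-1])
cv2.imwrite("pics/w6c.png",cv2.resize(im[195:375,240:400,::-1],None,fx=3.3,fy=3.3,interpolation=cv2.INTER_CUBIC))
im=camera("scene")
cv2.imwrite("pics/s3.png",cv2.resize(im[160:320,240:420,::-1],None,fx=4,fy=3.75,interpolation=cv2.INTER_CUBIC))
dl([0.595,0.0227,.19],np.radians(14.3))
E
```

```text
t 13.62 pos [0.5946 0.0226 0.1001] ang 65.49 off_cm [ 0.03  0.04 -8.99] F [-0.27 -0.28 -0.05] M [ 0.03 -0.16 -0.05] w 0.0300 q6 -1.29 rv_deg [ 1.000e-02 -1.000e-02  5.119e+01]
```

View pics/w6c.png

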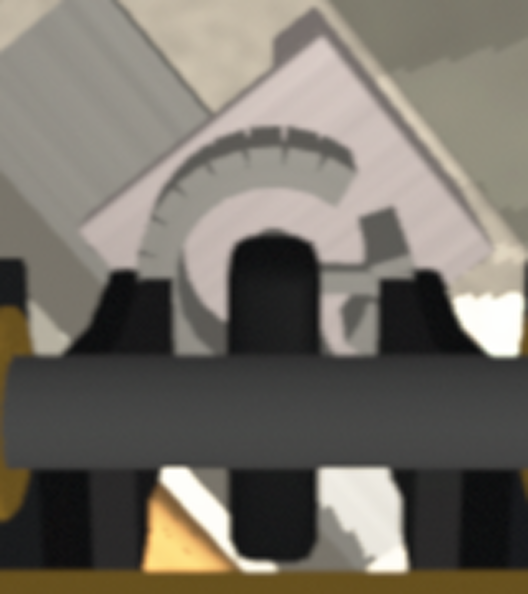

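View pics/s3.png

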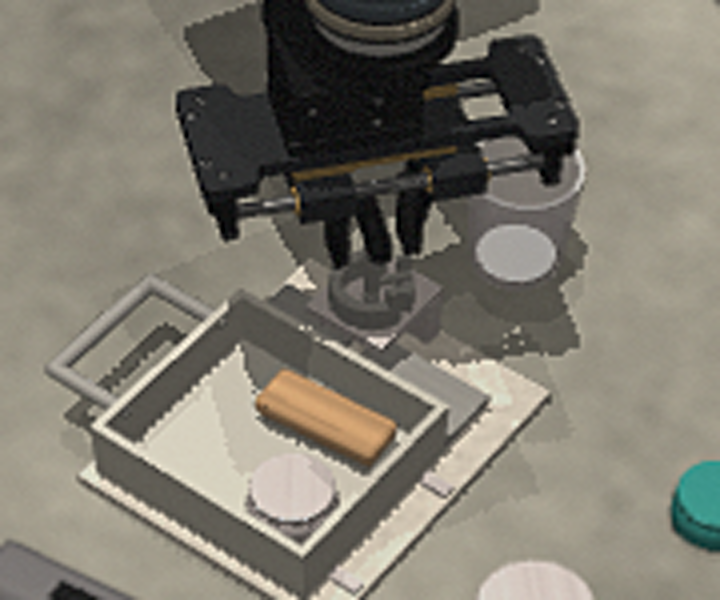

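Request:
drive_tool([
  {"offset":[0,0,-0.5],"delta_rot":[0,0,0],"jaw":3},
  {"offset":[0,0,-1.5],"delta_rot":[0,0,0],"jaw":3},
  {"offset":[0,0,-3],"delta_rot":[0,0,0],"jaw":3},
  {"offset":[0,0,-5],"delta_rot":[0,0,0],"jaw":3},
  {"offset":[0,0,-7],"delta_rot":[0,0,6],"jaw":3},
  {"offset":[0,0,-8.5],"delta_rot":[0,0,12],"jaw":3},
  {"offset":[0,0,-8.5],"delta_rot":[0,0,18],"jaw":3},
  {"offset":[0,0,-8.5],"delta_rot":[0,0,24],"jaw":3},
])

```text
time: 14.28
position: [0.5956, 0.0224, 0.1879]
tool_rot: [0.936, 0.352, 0.002, 0.001]
ft_force: [-0.1, 0.4, -0.3]
grip_width: 0.0301
```

```bash
python3 - <<'E'
from h import *
dl([0.529,-0.145,.17],np.radians(14.3))
E
```

```text
t 14.28 pos [0.5956 0.0224 0.1879] ang 41.20 off_cm [-16.05   8.2    1.77] F [-0.08  0.42 -0.32] M [ 0.04 -0.09 -0.01] w 0.0301 q6 -0.87 rv_deg [ 0.16 -0.21 26.9 ]
```

Request:
drive_tool([
  {"offset":[-3,1.5,0.3],"delta_rot":[0,0,5],"jaw":3},
  {"offset":[-6,3,0.6],"delta_rot":[0,0,10],"jaw":3},
  {"offset":[-9,4.5,0.9],"delta_rot":[0,0,15],"jaw":3},
  {"offset":[-12,6,1.2],"delta_rot":[0,0,20],"jaw":3},
  {"offset":[-15,7.5,1.6],"delta_rot":[0,0,25],"jaw":3},
  {"offset":[-16,8.2,1.6],"delta_rot":[0,0,26.5],"jaw":3},
  {"offset":[-16,8.2,1.6],"delta_rot":[0,0,26.5],"jaw":3},
  {"offset":[-16,8.2,1.6],"delta_rot":[0,0,26.5],"jaw":3},
])

```text
time: 14.95
position: [0.5294, -0.1451, 0.1699]
tool_rot: [0.991, 0.13, 0.001, -0.0]
ft_force: [-0.1, -0.7, 0.5]
grip_width: 0.0301
```

```bash
python3 - <<'E'
from h import *
for i in range(2): camera("top")
o=get_obs();im=camera("wrist")
cv2.imwrite("pics/w7.png",im[:,:,::-1])
np.save("o7.npy",np.r_[o["position"],o["tool_rot"]])
dl([0.518,-0.101,.04],np.radians(14.3),o)
im=camera("scene")
cv2.imwrite("pics/s4.png",cv2.resize(im[160:340,220:400,::-1],None,fx=4,fy=3.3,interpolation=cv2.INTER_CUBIC))
E
```

```text
t 15.05 pos [ 0.5295 -0.1436  0.1697] ang 15.10 off_cm [-0.02 -4.42 12.97] F [-0.18 -0.13  0.4 ] M [-0.   -0.13  0.01] w 0.0303 q6 -0.73 rv_deg [-0.01 -0.05  0.8 ]
```

View pics/w7.png

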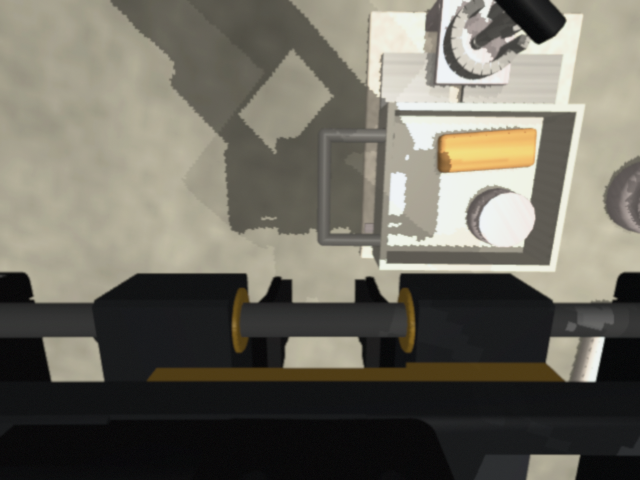

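View pics/s4.png

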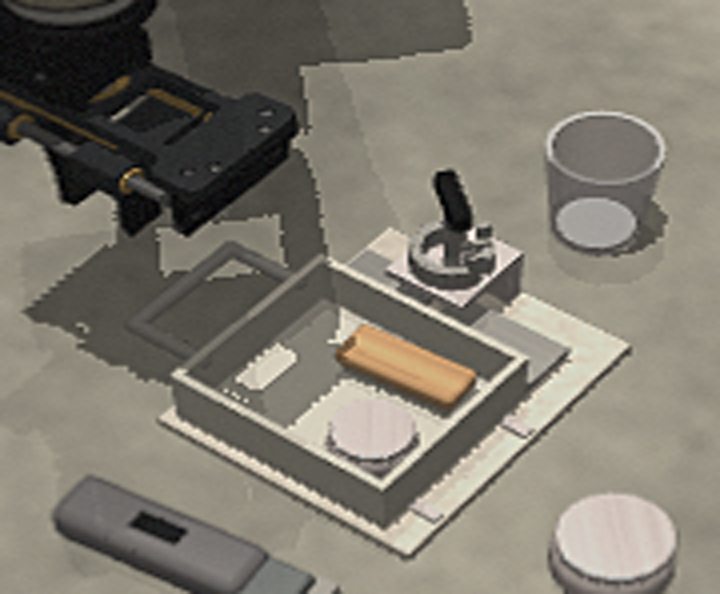

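```bash
python3 - <<'E'
from h import *
a=np.load("o7.npy");o=dict(position=a[:3],tool_rot=a[3:])
for p in [(325,132),(324,188),(322,243)]: print(at("wrist",p,.056,o))
cv2.imwrite("pics/w7c.png",cv2.resize(cv2.imread("pics/w7.png")[115:265,290:440],None,fx=4,fy=4,interpolation=cv2.INTER_CUBIC))
dl([0.518,-0.101,.036],np.radians(14.3))
E
```

```text
[ 0.50907193 -0.06296182  0.056     ]
[ 0.51903235 -0.10244569  0.056     ]
[ 0.52881281 -0.14451274  0.056     ]
t 15.15 pos [ 0.5295 -0.1433  0.1694] ang 15.14 off_cm [-1.000e-02 -4.390e+00  1.335e+01] F [ 0.12  0.34 -0.92] M [ 0.03 -0.14 -0.05] w 0.0301 q6 -0.73 rv_deg [-0.   -0.03  0.84]
```

View pics/w7c.png

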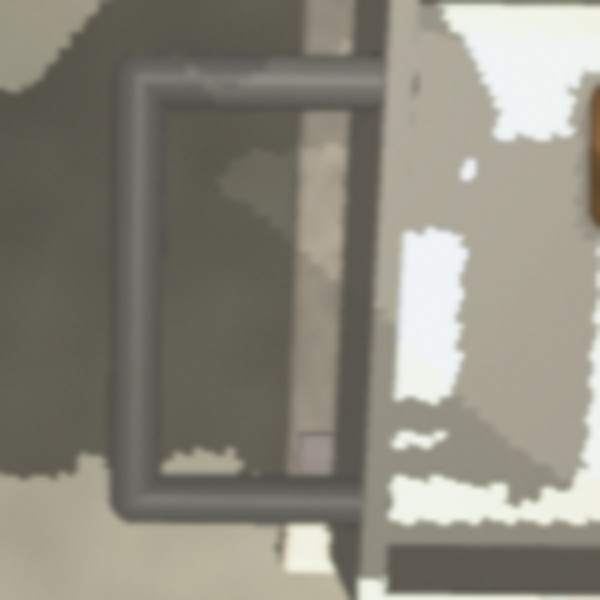

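Request:
drive_tool([
  {"offset":[0,-2.5,0],"delta_rot":[0,0,0.4],"jaw":3},
  {"offset":[0,-4.3,1],"delta_rot":[0,0,0.8],"jaw":3},
  {"offset":[0,-4.3,4],"delta_rot":[0,0,0.8],"jaw":3},
  {"offset":[0,-4.3,7],"delta_rot":[0,0,0.8],"jaw":3},
  {"offset":[0,-4.3,9],"delta_rot":[0,0,0.8],"jaw":3},
  {"offset":[0,-4.3,10],"delta_rot":[0,0,0.8],"jaw":3},
  {"offset":[0,-4.3,10],"delta_rot":[0,0,0.8],"jaw":3},
  {"offset":[0,-4.3,10],"delta_rot":[0,0,0.8],"jaw":3},
])

```text
time: 15.82
position: [0.5182, -0.1028, 0.0692]
tool_rot: [0.992, 0.124, -0.0, -0.0]
ft_force: [-0.1, 0.3, 0.3]
grip_width: 0.0302
```

```bash
python3 - <<'E'
from h import *
o=get_obs();im=camera("wrist")
cv2.imwrite("pics/w8.png",im[:,:,::-1])
dl([0.5188,-0.1023,.036],np.radians(14.3))
im=camera("scene")
cv2.imwrite("pics/s5.png",cv2.resize(im[160:340,200:380,::-1],None,fx=4,fy=3.3,interpolation=cv2.INTER_CUBIC))
E
```

```text
t 15.87 pos [ 0.5187 -0.1032  0.0699] ang 14.24 off_cm [ 0.02 -0.09  3.39] F [ 0.58  0.34 -0.35] M [ 0.   -0.13  0.05] w 0.0302 q6 -0.66 rv_deg [ 0.05 -0.07 -0.06]
```

View pics/w8.png

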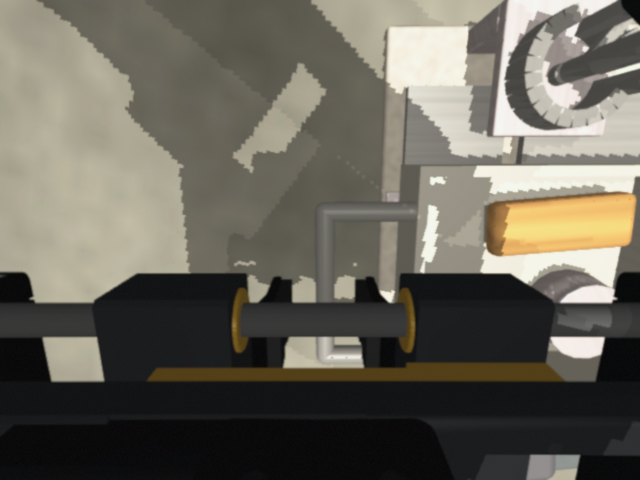

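View pics/s5.png

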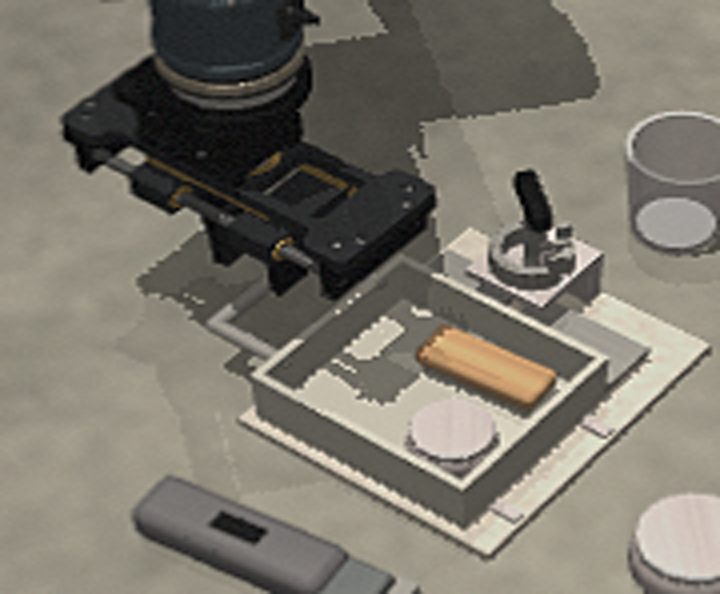

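Request:
drive_tool([
  {"offset":[0,0,1],"delta_rot":[0,0,0],"jaw":3},
  {"offset":[0,0,2],"delta_rot":[0,0,0],"jaw":3},
  {"offset":[0,0,3],"delta_rot":[0,0,0],"jaw":3},
  {"offset":[0,0,3.4],"delta_rot":[0,0,0],"jaw":3},
  {"offset":[0,0,3.4],"delta_rot":[0,0,0],"jaw":2.2},
  {"offset":[0,0,3.4],"delta_rot":[0,0,0],"jaw":1.8},
  {"offset":[0,0,3.4],"delta_rot":[0,0,0],"jaw":1.3},
  {"offset":[0,0,3.4],"delta_rot":[0,0,0],"jaw":0.6},
], squeeze=6)

```text
time: 16.58
position: [0.5181, -0.1035, 0.0354]
tool_rot: [0.992, 0.124, 0.0, 0.0]
ft_force: [0.7, 0.3, -0.0]
grip_width: 0.0131
```

Request:
drive_tool([
  {"offset":[0,0,0],"delta_rot":[0,0,0],"jaw":0.6},
  {"offset":[0,0,0],"delta_rot":[0,0,0],"jaw":0.6},
  {"offset":[0,0,0],"delta_rot":[0,0,0],"jaw":0.6},
  {"offset":[0,0,0],"delta_rot":[0,0,0],"jaw":0.6},
  {"offset":[0,0,0],"delta_rot":[0,0,0],"jaw":0.6},
  {"offset":[0,0,0],"delta_rot":[0,0,0],"jaw":0.6},
  {"offset":[0,0,0],"delta_rot":[0,0,0],"jaw":0.6},
  {"offset":[0,0,0],"delta_rot":[0,0,0],"jaw":0.6},
], squeeze=15)

```text
time: 17.25
position: [0.5182, -0.1035, 0.0354]
tool_rot: [0.992, 0.124, 0.0, 0.0]
ft_force: [2.0, 0.2, 2.7]
grip_width: 0.0094
```

```bash
python3 - <<'E'
from h import *
dl([0.5188,-0.1023,.036],np.radians(14.3))
E
```

```text
t 17.25 pos [ 0.5182 -0.1035  0.0354] ang 14.19 off_cm [ 0.09 -0.1  -0.06] F [2.01 0.19 2.66] M [ 0.15 -0.39  0.  ] w 0.0094 q6 -0.66 rv_deg [ 0.03 -0.05 -0.11]
```

Request:
drive_tool([
  {"offset":[-0.05,0,0],"delta_rot":[0,0,0],"jaw":0.6},
  {"offset":[-0.1,0,0],"delta_rot":[0,0,0],"jaw":0.6},
  {"offset":[-0.15,0,0],"delta_rot":[0,0,0],"jaw":0.6},
  {"offset":[-0.25,0,0],"delta_rot":[0,0,0],"jaw":0.6},
  {"offset":[-0.35,0,0],"delta_rot":[0,0,0],"jaw":0.6},
  {"offset":[-0.45,0,0],"delta_rot":[0,0,0],"jaw":0.6},
  {"offset":[-0.55,0,0],"delta_rot":[0,0,0],"jaw":0.6},
  {"offset":[-0.65,0,0],"delta_rot":[0,0,0],"jaw":0.6},
])

```text
time: 17.92
position: [0.5117, -0.1052, 0.0353]
tool_rot: [0.992, 0.124, 0.0, 0.0]
ft_force: [1.9, -0.2, 5.2]
grip_width: 0.0093
```

```bash
python3 - <<'E'
from h import *
dl([0.5188,-0.1023,.036],np.radians(14.3))
E
```

```text
t 17.92 pos [ 0.5117 -0.1052  0.0353] ang 14.19 off_cm [ 0.76 -0.1  -0.07] F [ 1.87 -0.23  5.15] M [ 0.06 -0.46  0.06] w 0.0093 q6 -0.66 rv_deg [ 0.03 -0.03 -0.11]
```

Request:
drive_tool([
  {"offset":[-0.2,0,0],"delta_rot":[0,0,0],"jaw":0.6},
  {"offset":[-0.5,0,0],"delta_rot":[0,0,0],"jaw":0.6},
  {"offset":[-0.9,0,0],"delta_rot":[0,0,0],"jaw":0.6},
  {"offset":[-1.3,0,0],"delta_rot":[0,0,0],"jaw":0.6},
  {"offset":[-1.7,0,0],"delta_rot":[0,0,0],"jaw":0.6},
  {"offset":[-2.1,0,0],"delta_rot":[0,0,0],"jaw":0.6},
  {"offset":[-2.5,0,0],"delta_rot":[0,0,0],"jaw":0.6},
  {"offset":[-2.9,0,0],"delta_rot":[0,0,0],"jaw":0.6},
])

```text
time: 18.58
position: [0.4836, -0.1124, 0.0354]
tool_rot: [0.992, 0.124, 0.0, 0.0]
ft_force: [2.7, -0.1, 5.6]
grip_width: 0.0094
```

Request:
drive_tool([
  {"offset":[-0.4,0,0],"delta_rot":[0,0,0],"jaw":0.6},
  {"offset":[-0.8,0,0],"delta_rot":[0,0,0],"jaw":0.6},
  {"offset":[-1.2,0,0],"delta_rot":[0,0,0],"jaw":0.6},
  {"offset":[-1.6,0,0],"delta_rot":[0,0,0],"jaw":0.6},
  {"offset":[-2,0,0],"delta_rot":[0,0,0],"jaw":0.6},
  {"offset":[-2.3,0,0],"delta_rot":[0,0,0],"jaw":0.6},
  {"offset":[-2.5,0,0],"delta_rot":[0,0,0],"jaw":0.6},
  {"offset":[-2.6,0,0],"delta_rot":[0,0,0],"jaw":0.6},
])

```text
time: 19.25
position: [0.4582, -0.1189, 0.0354]
tool_rot: [0.992, 0.124, 0.0, 0.0]
ft_force: [2.5, -0.5, 5.0]
grip_width: 0.0096
```

```bash
python3 - <<'E'
from h import *
dl([0.5182,-0.1035,.036],np.radians(14.3))
E
```

```text
t 19.25 pos [ 0.4582 -0.1189  0.0354] ang 14.19 off_cm [ 6.19 -0.02 -0.06] F [ 2.51 -0.55  4.98] M [-0.04 -0.47  0.11] w 0.0096 q6 -0.74 rv_deg [ 0.05 -0.03 -0.11]
```

Out about 62 mm; I'll creep to the end stop.

Request:
drive_tool([
  {"offset":[-0.1,0,0],"delta_rot":[0,0,0],"jaw":0.6},
  {"offset":[-0.2,0,0],"delta_rot":[0,0,0],"jaw":0.6},
  {"offset":[-0.3,0,0],"delta_rot":[0,0,0],"jaw":0.6},
  {"offset":[-0.4,0,0],"delta_rot":[0,0,0],"jaw":0.6},
  {"offset":[-0.5,0,0],"delta_rot":[0,0,0],"jaw":0.6},
  {"offset":[-0.55,0,0],"delta_rot":[0,0,0],"jaw":0.6},
  {"offset":[-0.6,0,0],"delta_rot":[0,0,0],"jaw":0.6},
  {"offset":[-0.65,0,0],"delta_rot":[0,0,0],"jaw":0.6},
])

```text
time: 19.92
position: [0.4522, -0.1205, 0.0353]
tool_rot: [0.992, 0.124, 0.0, 0.0]
ft_force: [1.0, -1.1, 5.3]
grip_width: 0.0093
```

```bash
python3 - <<'E'
from h import *
dl([0.5182,-0.1035,.036],np.radians(14.3))
E
```

```text
t 19.92 pos [ 0.4522 -0.1205  0.0353] ang 14.19 off_cm [ 6.81 -0.03 -0.06] F [ 0.98 -1.11  5.34] M [-0.11 -0.45  0.04] w 0.0093 q6 -0.75 rv_deg [ 0.05 -0.04 -0.11]
```

Request:
drive_tool([
  {"offset":[-0.05,0,0],"delta_rot":[0,0,0],"jaw":0.6},
  {"offset":[-0.1,0,0],"delta_rot":[0,0,0],"jaw":0.6},
  {"offset":[-0.15,0,0],"delta_rot":[0,0,0],"jaw":0.6},
  {"offset":[-0.2,0,0],"delta_rot":[0,0,0],"jaw":0.6},
  {"offset":[-0.2,0,0],"delta_rot":[0,0,0],"jaw":0.6},
  {"offset":[-0.2,0,0],"delta_rot":[0,0,0],"jaw":0.6},
  {"offset":[-0.2,0,0],"delta_rot":[0,0,0],"jaw":0.6},
  {"offset":[-0.2,0,0],"delta_rot":[0,0,0],"jaw":0.6},
])

```text
time: 20.58
position: [0.4514, -0.1207, 0.0354]
tool_rot: [0.992, 0.123, 0.001, 0.001]
ft_force: [5.5, 1.5, 4.4]
grip_width: 0.0096
```

```bash
python3 - <<'E'
from h import *
dl([0.5182,-0.1035,.036],np.radians(14.3))
im=camera("scene")
cv2.imwrite("pics/s6.png",cv2.resize(im[160:340,180:380,::-1],None,fx=4,fy=3.3,interpolation=cv2.INTER_CUBIC))
E
```

```text
t 20.58 pos [ 0.4514 -0.1207  0.0354] ang 14.16 off_cm [ 6.9  -0.04 -0.04] F [5.5  1.55 4.37] M [ 0.4  -0.95  0.01] w 0.0096 q6 -0.75 rv_deg [ 0.09 -0.16 -0.14]
```

View pics/s6.png

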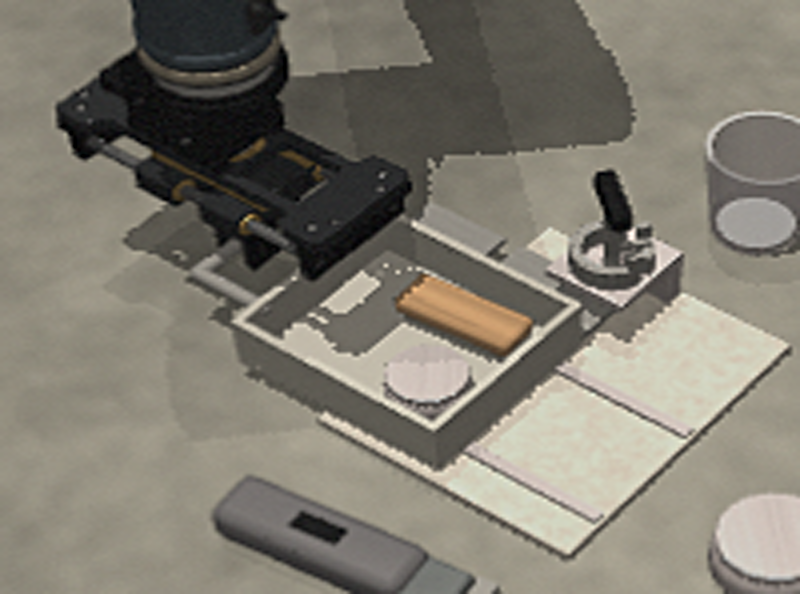

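Request:
drive_tool([
  {"offset":[0.08,0,0],"delta_rot":[0,0,0],"jaw":0.8},
  {"offset":[0.08,0,0],"delta_rot":[0,0,0],"jaw":1.2},
  {"offset":[0.08,0,0],"delta_rot":[0,0,0],"jaw":2},
  {"offset":[0.08,0,0],"delta_rot":[0,0,0],"jaw":3},
  {"offset":[0.08,0,0],"delta_rot":[0,0,0],"jaw":3},
  {"offset":[0.08,0,0],"delta_rot":[0,0,0],"jaw":3},
  {"offset":[0.08,0,-0.5],"delta_rot":[0,0,0],"jaw":3},
  {"offset":[0.08,0,-1.5],"delta_rot":[0,0,0],"jaw":3},
])

```text
time: 21.3
position: [0.4495, -0.1198, 0.0496]
tool_rot: [0.992, 0.123, -0.001, -0.001]
ft_force: [-0.1, 0.2, -0.1]
grip_width: 0.0293
```

Request:
drive_tool([
  {"offset":[0,0,-2],"delta_rot":[0,0,0],"jaw":3},
  {"offset":[0,0,-4],"delta_rot":[0,0,0],"jaw":3},
  {"offset":[0,0,-7],"delta_rot":[0,0,0],"jaw":3},
  {"offset":[0,0,-10],"delta_rot":[0,0,0],"jaw":3},
  {"offset":[0,0,-13],"delta_rot":[0,0,0],"jaw":3},
  {"offset":[0,0,-15],"delta_rot":[0,0,0],"jaw":3},
  {"offset":[0,0,-15],"delta_rot":[0,0,0],"jaw":3},
  {"offset":[0,0,-15],"delta_rot":[0,0,0],"jaw":3},
])

```text
time: 21.97
position: [0.4509, -0.1204, 0.2013]
tool_rot: [0.992, 0.124, 0.001, 0.001]
ft_force: [-0.1, -0.7, -0.5]
grip_width: 0.0298
```

```bash
python3 - <<'E'
from h import *
im=camera("scene")
cv2.imwrite("pics/s7.png",im[:,:,::-1])
im=camera("wrist")
cv2.imwrite("pics/w9.png",im[:,:,::-1])
o=get_obs(); np.save("o9.npy",np.r_[o["position"],o["tool_rot"]])
dl([0.5182,-0.1035,.036],np.radians(14.3))
E
```

```text
t 22.07 pos [ 0.4497 -0.1198  0.1993] ang 14.19 off_cm [ 7.07  0.13 16.32] F [-0.88  1.03  0.26] M [ 0.02 -0.13  0.02] w 0.0301 q6 -0.75 rv_deg [-0.09  0.1  -0.11]
```

View pics/s7.png

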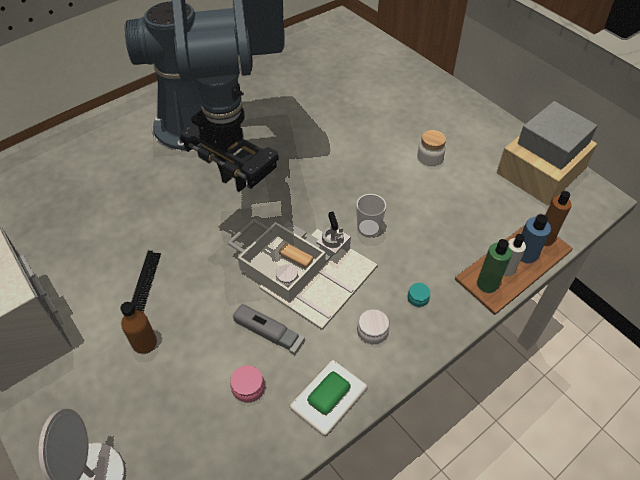

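View pics/w9.png

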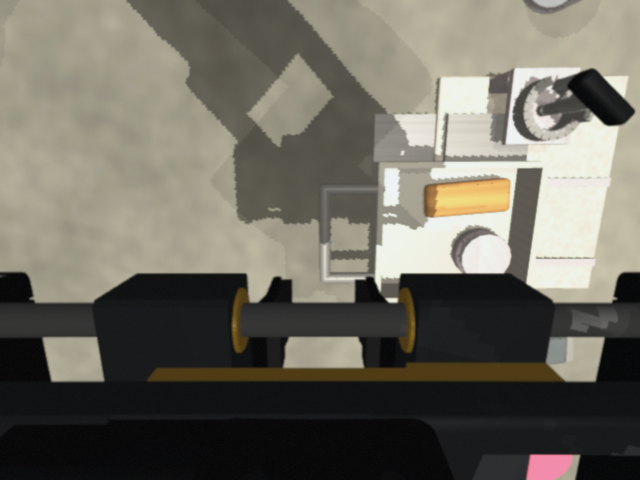

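```bash
python3 - <<'E'
from h import *
a=np.load("o9.npy");o=dict(position=a[:3],tool_rot=a[3:])
h=at("wrist",(325,233),.056,o); print(h, np.dot(np.array([.5188,-.1023])-h[:2],[.969,.247]))
print(np.linalg.norm(get_obs()["joint_velocities"]))
print(hand_in())
E
```

```text
[ 0.45053376 -0.11817059  0.056     ] 0.07007002708975764
0.02256480010984412
the job is handed in; nothing more can be done
None
```

The plunger is retracted in its rest notch, the tray is all the way out, and the job is handed in after about 22 s of the 69 s allowed. The hand-in gave no verdict.

- **Plunger:** I lifted the T-handle about 14.7 mm and turned it counter-clockwise until the wrist moment showed contact with the stop tooth (about 0.15 Nm, roughly 7 N). Then I backed off about 4° and lowered it at about 51° (0.89 rad). The spring load dropped to zero at about 8.7 mm of lift by the tool's height, so it was lying in the notch. It stayed raised and turned when I let go.
- **Tray:** I gripped the steel handle and pulled against about 2–3 N until the force rose to about 5.5 N at the end stop. I then let go and moved up clear of it.

Last checks:
- **Tray travel:** the wrist camera put the handle about 70 mm out, against about 69 mm by arm travel.
- **Contents:** the tin is upright in the tray and the brush is lying in it.
- **Plunger:** the T-handle is still raised and turned.
- **Everything else:** the cup, trimmer, comb, bottle and jar look unmoved in the scene picture; I did not measure them. The fingers are touching nothing.

No check failed. While turning the handle there was a side force of up to about 4 N from a sub-millimetre offset of the tool. I corrected it as I went.

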